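# Tip stirring rods into a slotted cassette and feed it to the steriliser

## Task

Lay every stirring rod lengthwise in the steel trough, turn the trough so that it lines up with the slot of the cassette, and only then tip it up by its knob so that the rods slide through the slot; a rod that misses goes back into the trough to be tipped again. Let the trough down level and swing it well aside, set the cassette in the feed lane in front of the steriliser, push it fully in under the guard with the push stick, never with the gripper, and stand the stick back upright on its mat.

Things in the scene. Friction and masses are not known exactly. Their poses are not given: they have to be found in the camera images.
- rod_1_centre (a point): white PTFE stirring rod, 100 x 12 x 12 mm, square section with rounded edges, slippery (friction about 0.2), 25 g; this point is its centre, its own x runs along its length. Two to four of the four rods are there at a start; the four are alike
- rod_2_centre (a point): white PTFE stirring rod, 100 x 12 x 12 mm, square section with rounded edges, slippery (friction about 0.2), 25 g; this point is its centre, its own x runs along its length. Two to four of the four rods are there at a start; the four are alike
- rod_3_centre (a point): white PTFE stirring rod, 100 x 12 x 12 mm, square section with rounded edges, slippery (friction about 0.2), 25 g; this point is its centre, its own x runs along its length. Two to four of the four rods are there at a start; the four are alike
- rod_4_centre (a point): white PTFE stirring rod, 100 x 12 x 12 mm, square section with rounded edges, slippery (friction about 0.2), 25 g; this point is its centre, its own x runs along its length. Two to four of the four rods are there at a start; the four are alike
- tipper: fixed base plate (225 x 84 x 4 mm) of the tipping trough; origin on the bench under the swivel axis; its x points from the swivel post to the cassette's place, z up. A stop plate 75 mm high stands beyond the cassette, its near face 156 mm along x
- cassette_place (a point): where the cassette's underside is centred before filling: 85 mm along the tipper's x, on the 4 mm plate, between two ribs 5 mm high that leave 5 mm on each side; its x is the tipper's x
- turntable (a joint): swivel of the trough about the upright axis of the tipper, rad; 0 = trough in line with the cassette's slot, positive = its knob end swung counter-clockwise seen from above; range -0.6 to 1.6; stays where it is left (light friction, under 1 N at the knob)
- trough (a joint): tipping angle of the trough, rad; 0 = level, grows to 0.75 as the knob end is lifted. The hinge lies level across the trough, on the swivel axis, at the height of the trough's floor (85 mm above the bench); the trough falls back level by itself when let go (lifting the knob takes under 2 N). Rods begin to slide at about 0.2; 0.6 to 0.75 empties it
- trough_mid (a point): middle of the trough's floor (upper face): a steel channel 131 mm long, floor 29 mm wide, flared sides 22 mm high that open to 40 mm, so that two rods lie side by side and two more on top; x points to the open lip (61 mm ahead of this point), the other end is closed by a wall. The tipping hinge is 25 mm ahead of this point. Holds all the rods
- trough_knob (a point): centre of the black ball knob, 26 mm in diameter, on a thin stem behind the closed end: 105 mm behind trough_mid and 8 mm above the trough's floor, 130 mm from the hinge; 33 mm of free stem in front of it; axes as trough_mid
- cassette_centre (a point): centre of the loose steel cassette, a box 130 long x 60 wide x 46 mm high (x along its length), walls 3 mm, 0.3 kg; its closed top has one lengthwise slot 118 x 36 mm; starts on cassette_place; grasp it across its 60 mm width
- steriliser: fixed white bench steriliser with feed lane; origin on the bench at the middle of its mouth, x points inwards, z up. Mouth 80 mm wide, under a guard 66 mm above the bench; housing 100 mm high and 168 mm deep, closed at the back 162 mm in. Before the mouth lies a plate 3 mm thick and 165 mm long, with a short sloping run-up at its near end and two ribs 5 mm high, 70 mm apart inside, which run on into the mouth
- stick_grip (a point): grip point of the wooden push stick, 72 mm above its underside, on an upright handle 30 mm long (along x) x 14 mm thick (across, grasp there), top 95 mm above the underside. Its foot is a bar 40 mm wide and 18 mm high, from 55 mm behind the handle's axis to the flat pushing end 90 mm ahead of it; x points to the pushing end. 0.15 kg. Starts standing on its mat
- stick_rest: rubber mat of the push stick, 170 x 70 x 3 mm, fixed; origin under its centre, on the bench, x along its length; the stick's foot is centred on it when the handle is about 17 mm from the middle, along the mat's x either way
Mind the look-alikes: they are no part of the job. What is shaped like the part that bears rod_1_centre but brown or green is not meant.

How it is judged:
By the outcome, as a careful person would: the job done as asked, in the order asked, and still so for the second after the job is handed in, with the robot touching nothing.
Of rod_1, rod_2, rod_3, rod_4 only 2 to 4 are there at a start; the rules pass over those that are not, and their reading is None.
At some moment in a run one of push_stick may be knocked a few centimetres aside while the robot is not near it.
It also fails if it takes over 200 s, if anything falls off the work surface, if the arm or the gripper's body presses on something with over 40 N, if the wrist force passes 120 N, or if a joint passes its speed limit or range.

## Robot

A 6-joint arm with a two-finger parallel gripper is mounted at the origin on a cart in front of the work surface, level with it; the furniture and walls round the work are solid. World frame = base frame: x ahead of the robot, y to its left, z up, the work surface at z = 0. Lengths are in m, angles in rad, forces in N, time in s.
With the tool pointing down it reaches from about 0.325 to 0.775 m from the base axis. Payload 5.5 kg.
Tool frame: the origin (TCP) lies midway between the tips of the shut fingers; the grasp point (between the pads) lies 19 mm behind it (arm.grip_point_offset is the distance from the TCP to the grasp point, in m); y points along the fingers, x is the direction in which the jaws open and shut, and the axes are right-handed (so a half turn about y gives the same grasp; the last joint's range is limited). The gripper opens to 85 mm and grips with 20 to 120 N. Pads are 22 mm wide; open, the fingers measure 114 mm over their backs; the gripper's body (76 mm by 85 mm) begins 54 mm behind the grasp point. The pads swing forward as they close: fully open they stand 13 mm farther back than shut.
Start: joints at [1.234, 0.091, 1.231, -0, 1.82, -0.057], TCP at [0.166, 0.577, 0.231] pointing down, gripper open.
Joint ranges: [-2.87, 2.87], [-0.86, 2.18], [0.17, 2.46], [-1.51, 4.65], [0.06, 2.69], [-2.65, 2.65]. Speed limits (rad/s): [2.57, 2.57, 3.01, 3.14, 3.14, 3.14].

## Interface

Orientations are given as a rotation vector (axis times angle).
In Python, from bench import arm, eyes, sign_off gives the robot as it stands.
- The arm moves only by the tool step_arm, never from a script. Its argument "moves" is a list of rows, each a list of 3 entries, a list of its own where there are three numbers: the shift along the tool's x, y, z as a fraction of full scale, then the turn, a rotation vector about the tool's x, y, z as a fraction of full scale, then the closure, from 0 (fully open) to 1 (shut). In form: [[[tx, ty, tz], [wx, wy, wz], gripper], ...]. A call has 1 to 20 rows; each row shifts and turns the pose as measured when the row begins, along the tool's axes as they then stand; what a row does not reach is not made up. Full scale, the value 1, is 30 cm for a shift and 180 degrees for a turn. A row lasts 1/8 s, in which the tool goes at most 62.5 mm and 10.7 degrees, less where a joint would pass 70% of its speed; a pose out of reach is approached as far as the arm can. A call with a number of a shift or a turn outside -1 to 1 is refused whole. A call with a gripper value outside its range is refused whole. The fingers move at their own pace and stop on an object; "force" is the grip in N (left out, the last holds). Time passes only in rows, so rows that do not move let the fingers close. It gives the time, the measured TCP pose, the force and the opening at its end, in the units of the state.
- arm.get_obs(): the state, without advancing time (a new reading comes with each control period).
- eyes.read_camera(name): name is "side" or "top" or "wrist"; returns a dict with "pixels" (480x640x3 uint8, red, green, blue), "range_z" (480x640 float32, m along the optical axis (not along the pixel's ray), 0 where there is no reading), "camera_matrix" (3x3 intrinsics, pixels), "T" (4x4, takes a point from camera to world coordinates). Camera axes: x right, y up, looking along -z (the intrinsics and any distortion apply to the point x, -y, -z); pixel columns grow to the right and rows downward; lengths in m; the calibration is good to about 2 mm. A picture is of the moment at which its call begins.
- sign_off(): hands the job in, once; it reports no verdict.
The state is a dict: "time_s": time; "qpos": joint angles; "dq": joint speeds; "joint_efforts": joint torques, N m; "position": TCP position; "tool_rot": TCP orientation; "force": force on the tool from outside, world axes, zero at the start; "wrist_torque": the same for the moment, N m; "grip_width": finger opening in m.
Only numpy, scipy, OpenCV 4.12 (cv2) and the standard library are available. Lean on these libraries where they do the work, as an engineer would, in place of code of your own. Each camera call takes 0.05 s, during which the arm holds its last target.

## Working session

There is one attempt and no reset: what is moved stays moved. The work goes in short steps, Python scripts to look and compute and a tool call to move; the robot and the scene stay as the last step left them, time stands still between calls to the robot, and variables do not carry over. Pictures are saved under pics/ and viewed, and the job is handed in when it is done.

Besides the shell and the picture viewer there is one more tool, called after ">>>" in YAML: its name, and indented under it one key for each argument. step_arm: Moves the arm, as the interface text tells. Shift numbers are shares of 30 cm and turn numbers shares of 180 degrees, none past 1 either way. Its arguments: {"type":"object","properties":{"moves":{"type":"array"},"force":{"type":"number"}},"required":["moves"]}

```bash
ls; mkdir -p pics; cat > h.py <<'E'
from bench import arm, eyes, sign_off
import numpy as np, cv2
from scipy.spatial.transform import Rotation as R
def snap(n,tag):
    d=eyes.read_camera(n); cv2.imwrite(f'pics/{tag}.png',d['pixels'][:,:,::-1]); np.savez(f'pics/{tag}.npz',**{k:d[k] for k in d}); return d
def ray(d,u,v):
    K=d['camera_matrix'];T=d['T']
    r=np.array([(u-K[0,2])/K[0,0],-(v-K[1,2])/K[1,1],-1.]);return T[:3,3],T[:3,:3]@r
def onz(d,u,v,z):
    o,r=ray(d,u,v);return o+r*(z-o[2])/r[2]
def pt(d,u,v):
    o,r=ray(d,u,v);return o+r*d['range_z'][int(v),int(u)]
def cloud(d):
    K=d['camera_matrix'];T=d['T'];v,u=np.mgrid[0:480,0:640]
    r=np.stack([(u-K[0,2])/K[0,0],-(v-K[1,2])/K[1,1],-np.ones_like(u,float)],-1)*d['range_z'][...,None]
    return r@T[:3,:3].T+T[:3,3]
def ld(tag): return dict(np.load(f'pics/{tag}.npz'))
def st():
    o=arm.get_obs();Rm=R.from_rotvec(o['tool_rot']).as_matrix()
    print('t',round(o['time_s'],2),'p',np.round(o['position'],4),'x',np.round(Rm[:,0],3),'y',np.round(Rm[:,1],3),'z',np.round(Rm[:,2],3),'F',np.round(o['force'],1),'w',round(o['grip_width'],4),'q',np.round(o['qpos'],2));return o,Rm
E
python3 - <<'E'
from h import *
o,_=st();print(o)
for n in['side','top','wrist']:
    d=snap(n,n+'0');print(n,d['camera_matrix'],d['T'],{k:d[k] for k in d if k not in('pixels','range_z','camera_matrix','T')})
E
```

```text
pics
t 0.0 p [0.1656 0.5764 0.2301] x [ 0.276  0.961 -0.002] y [-0.001 -0.002 -1.   ] z [-0.961  0.276  0.   ] F [-0.7  0.7  0.1] w 0.0855 q [ 1.23  0.09  1.23 -0.    1.82 -0.06]
{'time_s': 0.0, 'qpos': array([ 1.23429261e+00,  9.18799639e-02,  1.23191697e+00, -4.61096430e-05,
        1.81981759e+00, -5.66907874e-02]), 'dq': array([ 0.00019842,  0.00175286, -0.00105905,  0.00054415, -0.00060175,
        0.00172948]), 'joint_efforts': array([-2.31157392e-04, -4.58738065e+01, -4.18017054e+01, -2.33072365e-05,
        1.19033642e-02,  1.98034570e-06]), 'position': array([0.1656182 , 0.5763799 , 0.23012069]), 'tool_rot': array([-1.32986643, -0.99942585,  1.00218175]), 'force': array([-0.660992  ,  0.69128124,  0.1182835 ]), 'wrist_torque': array([ 0.02061652, -0.05082807,  0.03896412]), 'grip_width': 0.08553863110180716}
side [[548.94526558   0.         317.11426622]
 [  0.         548.94526558 233.41181535]
 [  0.           0.           1.        ]] [[-0.97196564 -0.20659677  0.11225222  0.67052921]
 [ 0.23507529 -0.86347925  0.44625464  0.61247678]
 [ 0.0047327   0.4601319   0.88783796  1.21659476]
 [ 0.          0.          0.          1.        ]] {}
top [[593.87594168   0.         321.09663969]
 [  0.         593.87594168 240.63902832]
 [  0.           0.           1.        ]] [[-0.00290587  0.99238262 -0.12315961  0.3863823 ]
 [-0.99994394 -0.00413757 -0.0097462   0.02358965]
 [-0.01018154  0.12312439  0.99233902  1.29190388]
 [ 0.          0.          0.          1.        ]] {}
wrist [[338.3379892    0.         317.42584747]
 [  0.         338.3379892  237.76417328]
 [  0.           0.           1.        ]] [[ 0.27602136 -0.91972787 -0.27912873  0.09491528]
 [ 0.96115072  0.26375458  0.08138069  0.59711907]
 [-0.00122661 -0.29074759  0.956799    0.37164774]
 [ 0.          0.          0.          1.        ]] {}
```

View pics/top0.png

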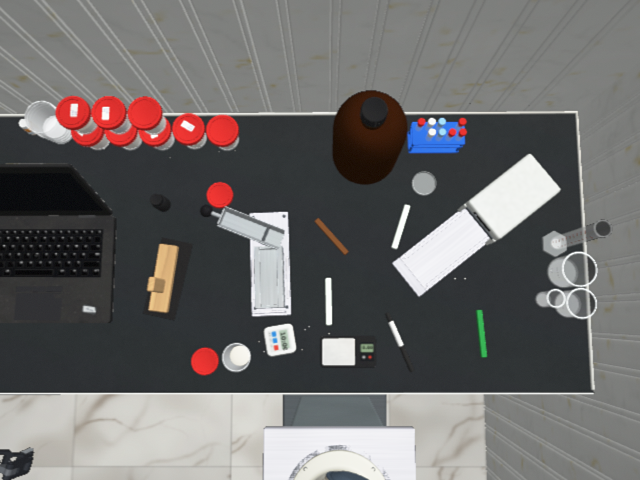

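View pics/side0.png

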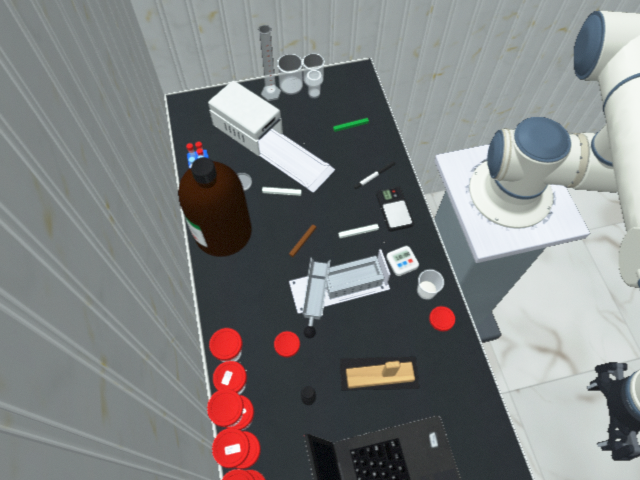

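View pics/wrist0.png

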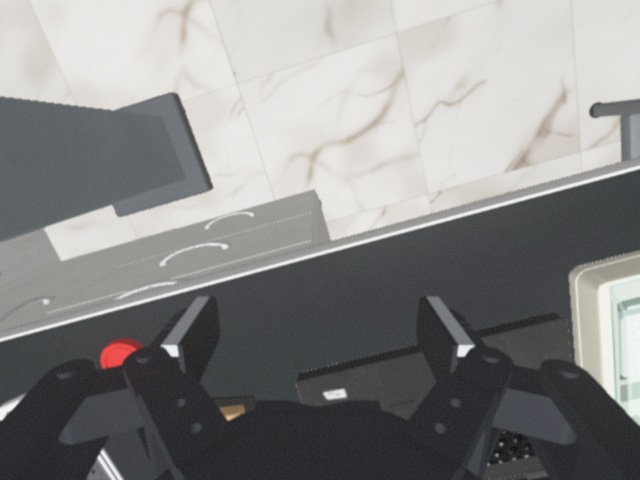

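```bash
python3 - <<'E'
from h import *
d=ld('top0');im=d['pixels'][:,:,::-1]
a=cv2.resize(im[190:330,190:310],None,fx=4,fy=4,interpolation=cv2.INTER_CUBIC)
b=cv2.resize(im[190:380,300:500],None,fx=3,fy=3,interpolation=cv2.INTER_CUBIC)[:560]
c=np.zeros((570,480+5,3),np.uint8);c[:560,:480]=a
cv2.imwrite('pics/c1.png',a);cv2.imwrite('pics/c2.png',b)
P=cloud(d)
for n,(u,v) in dict(rodA=(401,226),rodB=(328,301),pen=(396,332),knob=(206,211),stickfoot=(168,270),handle=(157,285),steri=(515,195),lane=(440,252),cass=(269,285),plate=(262,218),lip=(280,240)).items(): print(n,P[v,u].round(4), im[v,u])
E
```

```text
rodA [ 0.576  -0.1372  0.0163] [252 253 252]
rodB [0.4147 0.0217 0.0132] [252 254 252]
pen [ 0.3485 -0.123   0.0093] [252 253 253]
knob [0.595  0.2684 0.107 ] [39 36 36]
stickfoot [0.4819 0.3654 0.0205] [124 179 219]
handle [0.447  0.372  0.0767] [ 85 123 151]
steri [ 0.6256 -0.3585  0.1033] [239 242 240]
lane [ 0.5199 -0.2219  0.0068] [244 241 240]
cass [0.4495 0.1489 0.0099] [206 206 200]
plate [0.5971 0.1661 0.0028] [245 241 241]
lip [0.538  0.1198 0.0838] [212 211 204]
```

View pics/c1.png

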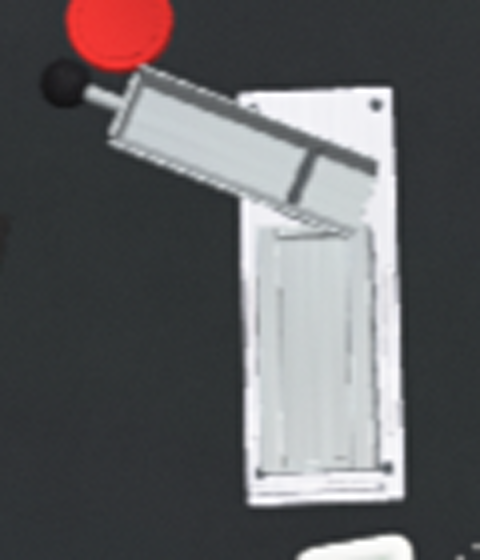

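View pics/c2.png

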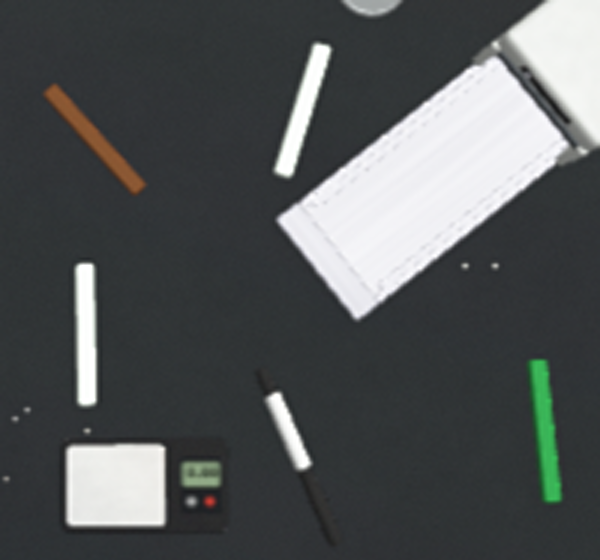

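```bash
python3 - <<'E'
from h import *
def rect(d,mask,z,nm):
    n,l,s,c=cv2.connectedComponentsWithStats(mask.astype(np.uint8))
    out=[]
    for i in range(1,n):
        if s[i,4]>150:
            cn=cv2.findContours((l==i).astype(np.uint8),cv2.RETR_EXTERNAL,cv2.CHAIN_APPROX_NONE)[0][0][:,0,:]
            W=np.array([onz(d,u,v,z)[:2] for u,v in cn]);r=cv2.minAreaRect((W*1000).astype(np.float32))
            out.append((c[i].round(0),r))
            b=cv2.boxPoints(r)
            print(nm,c[i].round(1),s[i,4],'ctr',np.round(r[0],1),'sz',np.round(r[1],1),'ang',round(r[2],1),'box',b.round(0).tolist())
for n in['top','side']:
    d=ld(n+'0');im=d['pixels'].astype(int);P=cloud(d)
    mn=im.min(2);mx=im.max(2)
    bench=(P[...,0]>0.25)&(P[...,0]<0.85)&(abs(P[...,1])<0.5)
    rect(d,(mn>215)&(mx-mn<25)&bench,0.012,n+' white12')
    w=(im[...,0]>110)&(im[...,0]-im[...,2]>40)&(im[...,1]-im[...,2]>20)&bench
    rect(d,w,0.02,n+' wood')
    red=(im[...,0]>150)&(im[...,1]<80)&bench
    ys,xs=np.where(red&(P[...,1]>0.1)&(P[...,0]<.66)); 
    for l in range(1):
        q=P[ys,xs]; print('red z',np.percentile(q[:,2],[5,50,95]).round(3))
E
```

```text
top white12 [272.4 112.9] 164 ctr [834.2 161.9] sz [315.3   2.3] ang 89.6 box [[832.0, 4.0], [834.0, 4.0], [836.0, 320.0], [834.0, 320.0]]
top white12 [514.5 195.3] 3651 ctr [ 643.9 -387.1] sz [102.2 173.4] ang 37.8 box [[550.0, -350.0], [657.0, -487.0], [737.0, -424.0], [631.0, -287.0]]
top white12 [400.6 226.1] 231 ctr [ 576.7 -137. ] sz [11.1 98.3] ang 71.8 box [[528.0, -127.0], [622.0, -158.0], [625.0, -147.0], [532.0, -116.0]]
top white12 [441.1 251.4] 3767 ctr [ 521.8 -224.2] sz [ 90.1 198. ] ang 37.8 box [[426.0, -174.0], [547.0, -330.0], [618.0, -275.0], [497.0, -118.0]]
top white12 [277.6 257.7] 973 ctr [497.1 146.3] sz [222.3  81.5] ang 2.4 box [[384.0, 182.0], [388.0, 101.0], [610.0, 110.0], [606.0, 192.0]]
top white12 [253.5 267.6] 214 ctr [475.  173.6] sz [144.9  28.3] ang 0.7 box [[402.0, 187.0], [403.0, 159.0], [548.0, 160.0], [547.0, 189.0]]
top white12 [328.2 301.8] 251 ctr [415.   20.7] sz [10.7 98.2] ang 89.8 box [[366.0, 16.0], [464.0, 15.0], [464.0, 26.0], [366.0, 26.0]]
top white12 [279.5 339. ] 499 ctr [334.1 125. ] sz [59.8 60.2] ang 9.7 box [[300.0, 150.0], [
[... 1106 characters left out ...]
835.8 141.7] sz [389.2   2.9] ang 90.0 box [[834.0, -53.0], [837.0, -53.0], [837.0, 336.0], [834.0, 336.0]]
side white12 [401.8 260.2] 330 ctr [335.4 123.5] sz [60.4 58.5] ang 9.8 box [[301.0, 147.0], [311.0, 90.0], [370.0, 100.0], [360.0, 158.0]]
side white12 [299.1 291.4] 342 ctr [602.8 149.1] sz [88.7 38.7] ang 68.6 box [[569.0, 115.0], [605.0, 101.0], [637.0, 183.0], [601.0, 197.0]]
side white12 [352.4 294.9] 264 ctr [468.1 174.9] sz [156.8  31.5] ang 2.0 box [[389.0, 188.0], [390.0, 156.0], [547.0, 162.0], [546.0, 193.0]]
side wood [380.  374.2] 1349 ctr [467.5 374.6] sz [ 47.6 146.6] ang 82.5 box [[392.0, 361.0], [537.0, 341.0], [543.0, 389.0], [398.0, 408.0]]
red z [0.006 0.01  0.014]
```

```bash
cat >> h.py <<'E'
def plan(p,yaw=None,v=55,tilt=None,n=None,w=9.0,pos=None,rot=None):
    """print per-row numbers to go to p (m) and yaw deg of tool x, tool pointing down (after tilt=rot matrix override)"""
    o=arm.get_obs();Rm=R.from_rotvec(o['tool_rot']).as_matrix();p0=o['position']
    p=np.array(p,float)
    if tilt is None:
        y=np.deg2rad(yaw);x=np.array([np.cos(y),np.sin(y),0]);yy=np.array([0,0,-1.]);Rt=np.stack([x,yy,np.cross(x,yy)],1)
    else: Rt=tilt
    rv=R.from_matrix(Rm.T@Rt).as_rotvec();ang=np.rad2deg(np.linalg.norm(rv));D=np.linalg.norm(p-p0)*1000
    n=n or max(1,int(np.ceil(max(D/v,ang/w))))
    print('p0',p0.round(4),'D',(p-p0).round(4),'ang',round(ang,1),'n',n)
    if ang<3:
        print(n,'x',(Rm.T@(p-p0)/n/0.3).round(3).tolist(),(rv/n/np.pi).round(4).tolist())
    else:
        cur=Rm
        for i in range(n):
            print([(cur.T@(p-p0)/n/0.3).round(3).tolist(),(rv/n/np.pi).round(4).tolist()])
            cur=cur@R.from_rotvec(rv/n).as_matrix()
E
python3 -c "
from h import *
plan([0.40,0.15,0.33],90)"
```

```text
p0 [0.1656 0.5765 0.2304] D [ 0.2344 -0.4265  0.0996] ang 16.0 n 10
[[-0.115, -0.033, -0.114], [-0.0, -0.0089, -0.0]]
[[-0.118, -0.033, -0.111], [-0.0, -0.0089, -0.0]]
[[-0.121, -0.033, -0.108], [-0.0, -0.0089, -0.0]]
[[-0.124, -0.033, -0.104], [-0.0, -0.0089, -0.0]]
[[-0.127, -0.033, -0.101], [-0.0, -0.0089, -0.0]]
[[-0.13, -0.033, -0.097], [-0.0, -0.0089, -0.0]]
[[-0.133, -0.033, -0.094], [-0.0, -0.0089, -0.0]]
[[-0.135, -0.033, -0.09], [-0.0, -0.0089, -0.0]]
[[-0.138, -0.033, -0.086], [-0.0, -0.0089, -0.0]]
[[-0.14, -0.033, -0.082], [-0.0, -0.0089, -0.0]]
```

>>> step_arm:
  moves:
    - [[-0.115, -0.033, -0.114], [0, -0.009, 0], 0]
    - [[-0.118, -0.033, -0.111], [0, -0.009, 0], 0]
    - [[-0.121, -0.033, -0.108], [0, -0.009, 0], 0]
    - [[-0.124, -0.033, -0.104], [0, -0.009, 0], 0]
    - [[-0.127, -0.033, -0.101], [0, -0.009, 0], 0]
    - [[-0.13, -0.033, -0.097], [0, -0.009, 0], 0]
    - [[-0.133, -0.033, -0.094], [0, -0.009, 0], 0]
    - [[-0.135, -0.033, -0.09], [0, -0.009, 0], 0]
    - [[-0.138, -0.033, -0.086], [0, -0.009, 0], 0]
    - [[-0.14, -0.033, -0.082], [0, -0.009, 0], 0]
    - [[0, 0, 0], [0, 0, 0], 0]

```text
time_s: 1.52
position: [0.4084, 0.138, 0.3287]
tool_rot: [-1.207, -1.213, 1.228]
force: [-0.9, 0.7, 0.2]
grip_width: 0.0855
```

```bash
python3 - <<'E'
from h import *
st();d=snap('wrist','w1')
E
```

```text
t 1.52 p [0.4084 0.138  0.3287] x [-0.014  1.    -0.009] y [-0.003 -0.009 -1.   ] z [-1.    -0.014  0.003] F [-0.9  0.7  0.2] w 0.0855 q [ 0.25 -0.31  1.43 -0.01  2.03 -1.34]
```

View pics/w1.png

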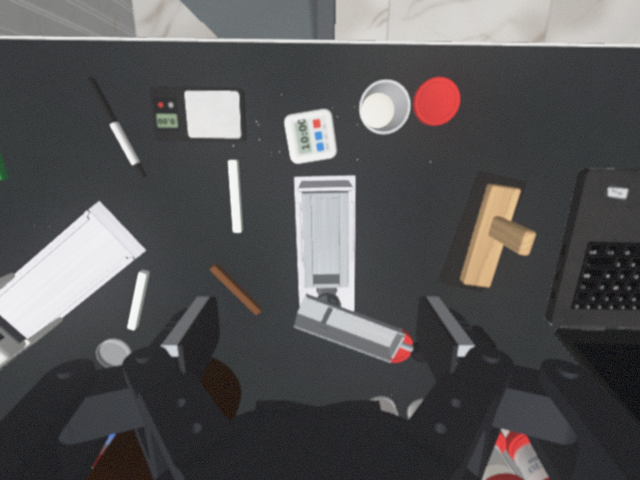

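```bash
python3 - <<'E'
from h import *
d=ld('w1');im=d['pixels'][:,:,::-1]
cv2.imwrite('pics/c3.png',cv2.resize(im[168:372,284:424],None,fx=2.9*1.0,fy=2.9,interpolation=cv2.INTER_CUBIC))
P=cloud(d);m=np.zeros((480,640),bool)
# trough wall tops etc: depth points in region
reg=(P[...,2]>0.075)&(P[...,2]<0.115)&(P[...,0]>0.48)&(P[...,0]<0.68)&(P[...,1]>0.08)&(P[...,1]<0.3)
q=P[reg];print(len(q),np.percentile(q[:,2],[1,25,50,75,99]).round(3))
r=cv2.minAreaRect((q[:,:2]*1000).astype(np.float32));print(r,cv2.boxPoints(r))
t=ld('top0');Pt=cloud(t)
reg=(Pt[...,2]>0.075)&(Pt[...,2]<0.115)&(Pt[...,0]>0.48)&(Pt[...,0]<0.68)&(Pt[...,1]>0.08)&(Pt[...,1]<0.3)
q=Pt[reg];r=cv2.minAreaRect((q[:,:2]*1000).astype(np.float32));print(r,cv2.boxPoints(r))
# top cassette z 0.05
for n,Q in(('w',P),('t',Pt)):
    reg=(Q[...,2]>0.044)&(Q[...,2]<0.055)&(Q[...,0]>0.38)&(Q[...,0]<0.56)&(Q[...,1]>0.09)&(Q[...,1]<0.2)
    q=Q[reg];r=cv2.minAreaRect((q[:,:2]*1000).astype(np.float32));print(n,len(q),r,cv2.boxPoints(r).round(0).tolist())
# knob
for n,dd,Q in(('w',d,P),('t',t,Pt)):
    i=dd['pixels'].astype(int)
    reg=(i.max(2)<75)&(Q[...,2]>0.08)&(Q[...,2]<0.115)&(abs(Q[...,0]-.6)<.05)&(abs(Q[...,1]-.265)<.05)
    ys,xs=np.where(reg);q=Q[reg];print('knob',n,len(q),q.mean(0).round(4) if len(q) else '',xs.mean(),ys.mean(),onz(dd,xs.mean(),ys.mean(),.093).round(4))
E
```

```text
4090 [0.082 0.084 0.088 0.099 0.107]
((570.203125, 196.96983337402344), (172.27963256835938, 44.71088790893555), 68.21342468261719) [[517.47363 125.27997]
 [558.99097 108.68552]
 [622.9326  268.6597 ]
 [581.4153  285.25415]]
((569.9849243164062, 198.8028106689453), (178.41390991210938, 43.796051025390625), 68.3630599975586) [[516.7371   123.955795]
 [557.4472   107.807144]
 [623.2327   273.64984 ]
 [582.52264  289.79846 ]]
w 2103 ((467.8642578125, 147.57374572753906), (152.5506591796875, 63.63796615600586), 2.152846097946167) [[390.0, 177.0], [393.0, 113.0], [545.0, 119.0], [543.0, 182.0]]
t 781 ((460.6593017578125, 144.89540100097656), (140.5355224609375, 62.52507400512695), 2.161501884460449) [[389.0, 173.0], [392.0, 111.0], [532.0, 116.0], [530.0, 179.0]]
knob w 171 [0.5973 0.2657 0.1   ] 417.44444444444446 353.08187134502924 [0.6022 0.2682 0.093 ]
knob t 118 [0.5973 0.2691 0.1022] 206.14406779661016 210.27966101694915 [0.5989 0.271  0.093 ]
```

View pics/c3.png

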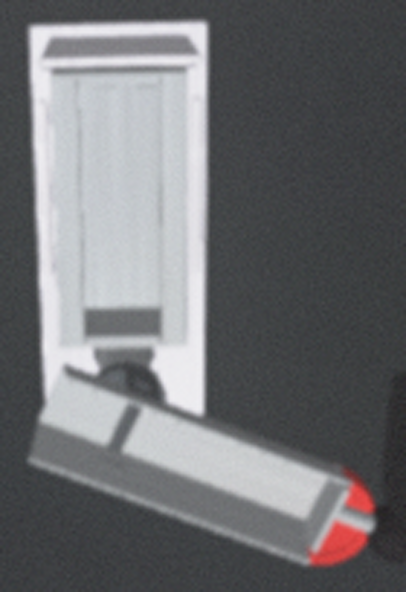

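```bash
cat >> h.py <<'E'
def rods(d,z=0.012,box=(0.25,0.85,-.5,.5),zr=(0.004,0.03),amin=120):
    im=d['pixels'].astype(int);P=cloud(d);mn=im.min(2);mx=im.max(2)
    m=(mn>190)&(mx-mn<35)&(P[...,2]>zr[0])&(P[...,2]<zr[1])&(P[...,0]>box[0])&(P[...,0]<box[1])&(P[...,1]>box[2])&(P[...,1]<box[3])
    n,l,s,c=cv2.connectedComponentsWithStats(m.astype(np.uint8))
    for i in range(1,n):
        if s[i,4]>amin:
            cn=cv2.findContours((l==i).astype(np.uint8),cv2.RETR_EXTERNAL,cv2.CHAIN_APPROX_NONE)[0][0][:,0,:]
            W=np.array([onz(d,u,v,z)[:2] for u,v in cn]);r=cv2.minAreaRect((W*1000).astype(np.float32))
            if max(r[1])>60 and max(r[1])<125 and min(r[1])<20:
                b=cv2.boxPoints(r);e=max([b[1]-b[0],b[2]-b[1]],key=np.linalg.norm)
                print('rod px',c[i].round(0),'ctr',np.round(r[0],1),'sz',np.round(r[1],1),'dir',round(float(np.rad2deg(np.arctan2(e[1],e[0]))),1),'zmed',np.median(P[l==i][:,2]).round(4))
E
python3 - <<'E'
from h import *
rods(ld('top0'));rods(ld('w1'));
plan([0.4165,0.021,0.05],90)
E
```

```text
rod px [401. 226.] ctr [ 576.3 -137. ] sz [11.9 99.1] dir -18.2 zmed 0.0123
rod px [328. 302.] ctr [415.   20.7] sz [10.7 98.2] dir -0.2 zmed 0.0125
rod px [234. 195.] ctr [416.1  22. ] sz [97.7 11.3] dir 0.7 zmed 0.0105
rod px [299. 232.] ctr [465.4 110.9] sz [89.2  6. ] dir 1.7 zmed 0.0073
rod px [351. 231.] ctr [463.4 184. ] sz [87.6  7. ] dir 2.3 zmed 0.0071
rod px [137. 300.] ctr [ 577.5 -135.1] sz [11.4 98.2] dir -18.1 zmed 0.0105
p0 [0.4078 0.1393 0.3284] D [ 0.0087 -0.1183 -0.2784] ang 1.0 n 6
6 x [-0.064, 0.155, -0.004] [-0.0002, 0.0008, -0.0005]
```

```bash
python3 - <<'E'
from h import *
plan([0.4155,0.021,0.12],-89.5,w=10)
E
```

```text
p0 [0.4078 0.1393 0.3284] D [ 0.0077 -0.1183 -0.2084] ang 179.6 n 18
[[-0.022, 0.039, -0.001], [-0.0002, -0.0554, 0.0001]]
[[-0.021, 0.039, 0.003], [-0.0002, -0.0554, 0.0001]]
[[-0.021, 0.039, 0.006], [-0.0002, -0.0554, 0.0001]]
[[-0.019, 0.039, 0.01], [-0.0002, -0.0554, 0.0001]]
[[-0.017, 0.039, 0.013], [-0.0002, -0.0554, 0.0001]]
[[-0.015, 0.039, 0.016], [-0.0002, -0.0554, 0.0001]]
[[-0.012, 0.039, 0.018], [-0.0002, -0.0554, 0.0001]]
[[-0.008, 0.039, 0.02], [-0.0002, -0.0554, 0.0001]]
[[-0.005, 0.039, 0.021], [-0.0002, -0.0554, 0.0001]]
[[-0.001, 0.039, 0.022], [-0.0002, -0.0554, 0.0001]]
[[0.003, 0.039, 0.022], [-0.0002, -0.0554, 0.0001]]
[[0.006, 0.039, 0.021], [-0.0002, -0.0554, 0.0001]]
[[0.01, 0.039, 0.019], [-0.0002, -0.0554, 0.0001]]
[[0.013, 0.039, 0.017], [-0.0002, -0.0554, 0.0001]]
[[0.016, 0.039, 0.015], [-0.0002, -0.0554, 0.0001]]
[[0.018, 0.039, 0.012], [-0.0002, -0.0554, 0.0001]]
[[0.02, 0.039, 0.009], [-0.0002, -0.0554, 0.0001]]
[[0.021, 0.039, 0.005], [-0.0002, -0.0554, 0.0001]]
```

>>> step_arm:
  moves:
    - [[0, 0.039, 0], [0, 0.056, 0], 0.65]
    - [[0, 0.039, 0], [0, 0.056, 0], 0.65]
    - [[0, 0.039, 0], [0, 0.056, 0], 0.65]
    - [[0, 0.039, 0], [0, 0.056, 0], 0.65]
    - [[0, 0.039, 0], [0, 0.056, 0], 0.65]
    - [[0, 0.039, 0], [0, 0.056, 0], 0.65]
    - [[0, 0.039, 0], [0, 0.056, 0], 0.65]
    - [[0, 0.039, 0], [0, 0.056, 0], 0.65]
    - [[0, 0.039, 0], [0, 0.056, 0], 0.65]
    - [[0, 0.039, 0], [0, 0.056, 0], 0.65]
    - [[0, 0.039, 0], [0, 0.056, 0], 0.65]
    - [[0, 0.039, 0], [0, 0.056, 0], 0.65]
    - [[0, 0.02, 0], [0, 0.056, 0], 0.65]
    - [[0, 0.02, 0], [0, 0.056, 0], 0.65]
    - [[0, 0.02, 0], [0, 0.056, 0], 0.65]
    - [[0, 0, 0], [0, 0.056, 0], 0.65]
    - [[0, 0, 0], [0, 0.056, 0], 0.65]
    - [[0, 0, 0], [0, 0.05, 0], 0.65]
    - [[0, 0, 0], [0, 0, 0], 0.65]

```text
time_s: 3.95
position: [0.3896, 0.1632, 0.1549]
tool_rot: [-1.199, 1.267, -1.247]
force: [-0.2, 0.1, 0.0]
grip_width: 0.0302
```

```bash
python3 - <<'E'
from h import *
st()
plan([0.4155,0.021,0.06],-89.5,w=10)
E
```

```text
t 3.95 p [0.3896 0.1632 0.1549] x [-0.06  -0.998  0.005] y [-0.022 -0.004 -1.   ] z [ 0.998 -0.06  -0.021] F [-0.2  0.1  0. ] w 0.0302 q [ 0.31 -0.38  1.79  0.    1.75  1.95]
p0 [0.3896 0.1632 0.1549] D [ 0.0259 -0.1422 -0.0949] ang 4.1 n 4
[[0.117, 0.079, 0.03], [0.0017, -0.0055, 0.0004]]
[[0.117, 0.079, 0.028], [0.0017, -0.0055, 0.0004]]
[[0.118, 0.079, 0.025], [0.0017, -0.0055, 0.0004]]
[[0.118, 0.079, 0.023], [0.0017, -0.0055, 0.0004]]
```

>>> step_arm:
  moves:
    - [[0.117, 0.079, 0.03], [0.002, -0.006, 0], 0.65]
    - [[0.117, 0.079, 0.028], [0.002, -0.006, 0], 0.65]
    - [[0.118, 0.079, 0.025], [0.002, -0.006, 0], 0.65]
    - [[0.118, 0.079, 0.023], [0.002, -0.006, 0], 0.65]
    - [[0, 0, 0], [0, 0, 0], 0.65]

```text
time_s: 4.58
position: [0.4163, 0.0224, 0.057]
tool_rot: [-1.228, 1.172, -1.18]
force: [0.7, 0.8, -0.2]
grip_width: 0.0298
```

```bash
python3 - <<'E'
from h import *
st();d=snap('wrist','w2');rods(d)
plan([0.4155,0.021,0.005],-89.8,v=20)
E
```

```text
t 4.58 p [0.4163 0.0224 0.057 ] x [ 0.045 -0.999  0.002] y [ 0.005 -0.002 -1.   ] z [0.999 0.045 0.004] F [ 0.7  0.8 -0.2] w 0.0298 q [-0.03 -0.39  1.98 -0.    1.55  1.5 ]
rod px [ 62. 153.] ctr [467.5 161.2] sz [119.5  15.4] dir 2.1 zmed 0.0058
rod px [165. 165.] ctr [469.1 107. ] sz [86.8  5.7] dir 2.4 zmed 0.0074
rod px [320. 257.] ctr [418.3  21. ] sz [98.7 11.3] dir 0.6 zmed 0.0106
rod px [142. 347.] ctr [358. 131.] sz [18.5 70.5] dir -55.6 zmed 0.0146
p0 [0.4169 0.0234 0.0582] D [-0.0014 -0.0024 -0.0532] ang 2.4 n 3
3 x [0.002, 0.059, -0.002] [-0.0007, 0.0044, 0.0001]
```

View pics/w2.png

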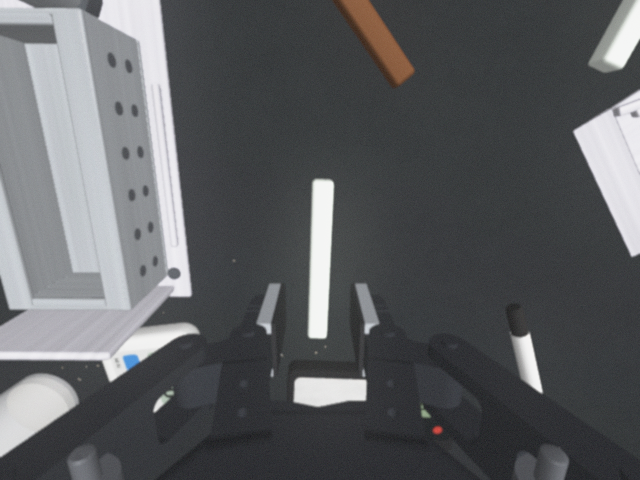

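>>> step_arm:
  moves:
    - [[0.002, 0.06, 0.001], [0, 0.004, 0], 0.65]
    - [[0.002, 0.06, 0.001], [0, 0.004, 0], 0.65]
    - [[0.002, 0.052, 0.001], [0, 0.004, 0], 0.65]
    - [[0, 0, 0], [0, 0, 0], 0.9]
    - [[0, 0, 0], [0, 0, 0], 0.9]
    - [[0, 0, 0], [0, 0, 0], 0.95]
    - [[0, 0, 0], [0, 0, 0], 0.95]
    - [[0, 0, 0], [0, 0, 0], 0.95]
  force: 30

```text
time_s: 5.62
position: [0.4199, 0.0259, 0.0067]
tool_rot: [-1.207, 1.19, -1.204]
force: [0.4, -0.4, 0.1]
grip_width: 0.0107
```

```bash
python3 - <<'E'
from h import *
st()
E
```

```text
t 5.62 p [0.4199 0.0259 0.0067] x [ 0.015 -1.    -0.   ] y [ 0.012  0.    -1.   ] z [1.    0.015 0.012] F [ 0.4 -0.4  0.1] w 0.0107 q [-0.02 -0.35  2.04  0.    1.45  1.54]
```

>>> step_arm:
  moves:
    - [[0, 0, 0], [0, 0, 0], 0.75]
    - [[0, 0, 0], [0, 0, 0], 0.75]
    - [[0, 0.012, 0], [0, 0, 0], 0.75]
    - [[0, 0, 0], [0, 0, 0], 0.95]
    - [[0, 0, 0], [0, 0, 0], 0.95]
    - [[0, 0, 0], [0, 0, 0], 0.95]

```text
time_s: 6.38
position: [0.4202, 0.0257, 0.0032]
tool_rot: [-1.207, 1.189, -1.204]
force: [0.5, 1.4, -0.0]
grip_width: 0.0112
```

```bash
python3 - <<'E'
from h import *
st()
plan([0.4155,0.021,0.2],-90,v=50)
E
```

```text
t 6.38 p [0.4202 0.0257 0.0032] x [ 0.015 -1.    -0.   ] y [ 0.012  0.    -1.   ] z [1.    0.015 0.012] F [ 0.5  1.4 -0. ] w 0.0112 q [-0.02 -0.35  2.04  0.    1.44  1.54]
p0 [0.4202 0.0257 0.0032] D [-0.0047 -0.0047  0.1968] ang 1.1 n 4
4 x [0.004, -0.164, -0.002] [-0.001, 0.0012, -0.0]
```

>>> step_arm:
  moves:
    - [[0, -0.16, 0], [0, 0, 0], 0.95]
    - [[0, -0.16, 0], [0, 0, 0], 0.95]
    - [[0, -0.16, 0], [0, 0, 0], 0.95]
    - [[0, -0.16, 0], [0, 0, 0], 0.95]
    - [[0, 0, 0], [0, 0, 0], 0.95]

```text
time_s: 7.0
position: [0.4167, 0.0257, 0.1997]
tool_rot: [-1.209, 1.191, -1.203]
force: [0.0, -0.5, -0.1]
grip_width: 0.0108
```

```bash
python3 - <<'E'
from h import *
st()
plan([0.564,0.183,0.2],-21.7,w=9)
E
```

```text
t 7.0 p [0.4167 0.0257 0.1997] x [ 0.015 -1.    -0.   ] y [ 0.01  0.   -1.  ] z [1.    0.015 0.01 ] F [ 0.  -0.5 -0.1] w 0.0108 q [-0.02 -0.42  1.74  0.    1.81  1.54]
p0 [0.4167 0.0257 0.1997] D [0.1473 0.1573 0.0003] ang 67.5 n 8
[[-0.065, 0.0, 0.062], [-0.0003, -0.0468, 0.0002]]
[[-0.055, 0.0, 0.071], [-0.0003, -0.0468, 0.0002]]
[[-0.044, 0.0, 0.078], [-0.0003, -0.0468, 0.0002]]
[[-0.032, 0.0, 0.084], [-0.0003, -0.0468, 0.0002]]
[[-0.019, 0.0, 0.088], [-0.0003, -0.0468, 0.0002]]
[[-0.006, 0.0, 0.09], [-0.0003, -0.0468, 0.0002]]
[[0.007, 0.0, 0.089], [-0.0003, -0.0468, 0.0002]]
[[0.02, -0.0, 0.087], [-0.0003, -0.0468, 0.0002]]
```

>>> step_arm:
  moves:
    - [[-0.065, 0, 0.062], [0, -0.047, 0], 0.95]
    - [[-0.055, 0, 0.071], [0, -0.047, 0], 0.95]
    - [[-0.044, 0, 0.078], [0, -0.047, 0], 0.95]
    - [[-0.032, 0, 0.084], [0, -0.047, 0], 0.95]
    - [[-0.019, 0, 0.088], [0, -0.047, 0], 0.95]
    - [[-0.006, 0, 0.09], [0, -0.047, 0], 0.95]
    - [[0.007, 0, 0.089], [0, -0.047, 0], 0.95]
    - [[0.02, 0, 0.087], [0, -0.047, 0], 0.95]
    - [[0, 0, 0], [0, 0, 0], 0.95]

```text
time_s: 8.12
position: [0.5622, 0.1897, 0.1869]
tool_rot: [-1.559, 0.269, -0.261]
force: [-0.6, -0.4, -1.5]
grip_width: 0.0108
```

```bash
python3 - <<'E'
from h import *
st();d=snap('wrist','w3')
plan([0.564,0.183,0.15],-21.7,w=9)
E
```

```text
t 8.12 p [0.5622 0.1897 0.1869] x [ 0.944 -0.331 -0.005] y [-0.006 -0.004 -1.   ] z [ 0.331  0.944 -0.006] F [-0.6 -0.4 -1.5] w 0.0108 q [ 0.27  0.08  1.33 -0.    1.75  0.61]
p0 [0.5617 0.189  0.187 ] D [ 0.0023 -0.006  -0.037 ] ang 2.3 n 1
1 x [0.014, 0.123, -0.016] [0.002, 0.0125, -0.0015]
```

View pics/w3.png

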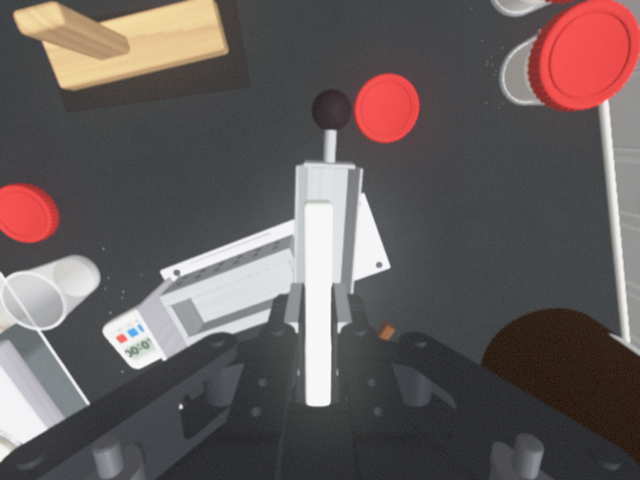

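```bash
python3 - <<'E'
from h import *
d=ld('w3');P=cloud(d)
print('knob',onz(d,331,109,.093).round(4),'backwall mid',onz(d,329,164,.107).round(4),P[164,329].round(3), 'wallL',onz(d,296,170,.107).round(4),'wallR',onz(d,363,170,.107).round(4))
i=d['pixels'].astype(int);k=(i.max(2)<70);n,l,s,c=cv2.connectedComponentsWithStats(k.astype(np.uint8));
j=l[109,331];print(c[j],s[j])
E
```

```text
knob [0.6003 0.2717 0.093 ] backwall mid [0.5878 0.2402 0.107 ] [0.588 0.24  0.102] wallL [0.5666 0.2437 0.107 ] wallR [0.6072 0.2294 0.107 ]
[329.38540841 108.82474227] [ 308   87   43   44 1261]
```

```bash
python3 - <<'E'
from h import *
plan([0.564,0.183,0.109],-21.7,w=9,n=3)
E
```

```text
p0 [0.5617 0.189  0.187 ] D [ 0.0023 -0.006  -0.078 ] ang 2.3 n 3
3 x [0.005, 0.087, -0.005] [0.0007, 0.0042, -0.0005]
```

>>> step_arm:
  moves:
    - [[0.005, 0.087, -0.005], [0, 0.004, 0], 0.95]
    - [[0.005, 0.087, -0.005], [0, 0.004, 0], 0.95]
    - [[0.005, 0.083, -0.005], [0, 0.004, 0], 0.95]
    - [[0, 0, 0], [0, 0, 0], 0.95]

```text
time_s: 8.68
position: [0.5615, 0.1799, 0.1063]
tool_rot: [-1.557, 0.311, -0.298]
force: [-0.1, -0.6, 0.6]
grip_width: 0.0111
```

```bash
python3 - <<'E'
from h import *
st();d=snap('wrist','w4');snap('side','s1')
plan([0.564,0.183,0.109],-21.7,w=9,n=1)
E
```

```text
t 8.68 p [0.5615 0.1799 0.1063] x [ 0.926 -0.378 -0.006] y [-0.009 -0.006 -1.   ] z [ 0.378  0.926 -0.009] F [-0.1 -0.6  0.6] w 0.0111 q [ 0.25  0.08  1.46 -0.    1.61  0.64]
p0 [0.5632 0.1807 0.1096] D [ 0.0008  0.0023 -0.0006] ang 0.6 n 1
1 x [-0.0, 0.002, 0.008] [0.0018, -0.0025, -0.0006]
```

View pics/w4.png

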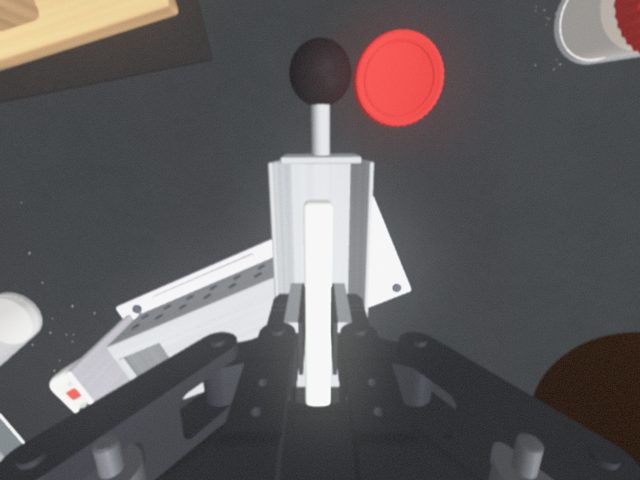

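>>> step_arm:
  moves:
    - [[0, 0, 0], [0, 0, 0], 0.8]
    - [[0, 0, 0], [0, 0, 0], 0.75]
    - [[0, 0, 0], [0, 0, 0], 0.75]
    - [[0, -0.1, 0], [0, 0, 0], 0.7]
    - [[0, -0.15, 0], [0, 0, 0], 0.65]
    - [[0, -0.15, 0], [0, 0, 0], 0.65]
    - [[0, 0, 0], [0, 0, 0], 0.65]

```text
time_s: 9.65
position: [0.5642, 0.1816, 0.2382]
tool_rot: [-1.552, 0.301, -0.306]
force: [0.9, 0.8, 0.3]
grip_width: 0.0299
```

```bash
python3 - <<'E'
from h import *
st();d=snap('wrist','w5')
plan([0.578,-0.136,0.21],-108.2,w=9)
E
```

```text
t 9.65 p [0.5642 0.1816 0.2382] x [ 0.926 -0.377  0.004] y [ 0.003 -0.003 -1.   ] z [ 0.377  0.926 -0.002] F [0.9 0.8 0.3] w 0.0299 q [ 0.26  0.07  1.24 -0.    1.83  0.64]
p0 [0.5636 0.1814 0.2355] D [ 0.0144 -0.3174 -0.0255] ang 86.0 n 10
[[0.044, 0.009, -0.096], [0.0001, 0.0478, 0.0001]]
[[0.058, 0.009, -0.088], [0.0001, 0.0478, 0.0001]]
[[0.071, 0.009, -0.079], [0.0001, 0.0478, 0.0001]]
[[0.082, 0.009, -0.067], [0.0001, 0.0478, 0.0001]]
[[0.091, 0.009, -0.054], [0.0001, 0.0478, 0.0001]]
[[0.098, 0.009, -0.04], [0.0001, 0.0478, 0.0001]]
[[0.103, 0.009, -0.025], [0.0001, 0.0478, 0.0001]]
[[0.106, 0.009, -0.009], [0.0001, 0.0478, 0.0001]]
[[0.106, 0.009, 0.007], [0.0001, 0.0478, 0.0001]]
[[0.104, 0.009, 0.022], [0.0001, 0.0478, 0.0001]]
```

View pics/w5.png

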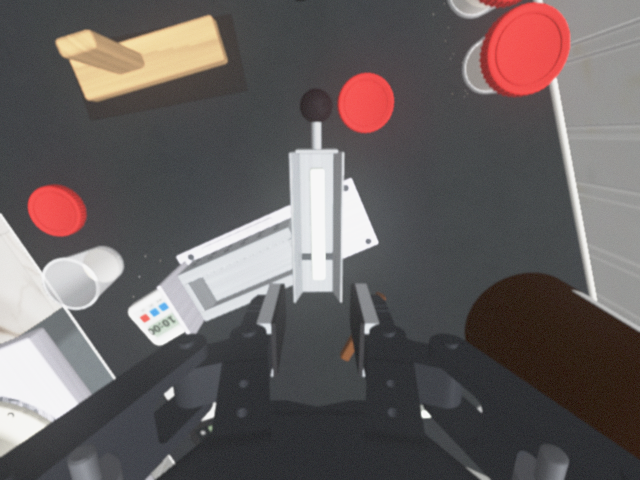

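```bash
python3 - <<'E'
from h import *
for t in('top0','side0','w1'):
    d=ld(t);P=cloud(d);i=d['pixels'].astype(int)
    m=(P[...,0]>.6)&(P[...,0]<.85)&(P[...,1]>-.2)&(P[...,1]<.1)&(P[...,2]>.03)
    q=P[m];print(t,len(q),np.percentile(q,[2,98],axis=0).round(3).tolist()) if len(q) else 0
d=ld('top0');P=cloud(d);print([P[v,370].round(3).tolist() for v in range(110,190,8)])
plan([0.576,-0.137,0.21],71.8,w=9)
E
```

```text
top0 23752 [[0.676, -0.195, 0.052], [0.844, 0.093, 0.473]]
side0 17850 [[0.686, -0.186, 0.051], [0.841, 0.092, 0.79]]
w1 3255 [[0.673, -0.169, 0.033], [0.774, 0.011, 0.206]]
[[0.742, -0.053, 0.286], [0.726, -0.052, 0.29], [0.72, -0.054, 0.264], [0.714, -0.056, 0.236], [0.7, -0.056, 0.232], [0.687, -0.057, 0.224], [0.677, -0.058, 0.206], [0.672, -0.061, 0.165], [0.672, -0.065, 0.1], [0.673, -0.071, 0.018]]
p0 [0.5636 0.1814 0.2355] D [ 0.0124 -0.3184 -0.0255] ang 94.0 n 11
[[0.04, 0.008, -0.088], [0.0001, -0.0475, -0.0001]]
[[0.026, 0.008, -0.093], [0.0001, -0.0475, -0.0001]]
[[0.012, 0.008, -0.096], [0.0001, -0.0475, -0.0001]]
[[-0.002, 0.008, -0.097], [0.0001, -0.0475, -0.0001]]
[[-0.016, 0.008, -0.095], [0.0001, -0.0475, -0.0001]]
[[-0.03, 0.008, -0.092], [0.0001, -0.0475, -0.0001]]
[[-0.044, 0.008, -0.086], [0.0001, -0.0475, -0.0001]]
[[-0.056, 0.008, -0.079], [0.0001, -0.0475, -0.0001]]
[[-0.067, 0.008, -0.07], [0.0001, -0.0475, -0.0001]]
[[-0.077, 0.008, -0.059], [0.0001, -0.0475, -0.0001]]
[[-0.084, 0.008, -0.047], [0.0001, -0.0475, -0.0001]]
```

```bash
python3 - <<'E'
from h import *
plan([0.49,0.0,0.22],71.8,w=9.5)
E
```

```text
p0 [0.5636 0.1814 0.2355] D [-0.0736 -0.1814 -0.0155] ang 94.0 n 10
[[0.0, 0.005, -0.065], [0.0001, -0.0522, -0.0001]]
[[-0.011, 0.005, -0.064], [0.0001, -0.0522, -0.0001]]
[[-0.021, 0.005, -0.062], [0.0001, -0.0522, -0.0001]]
[[-0.031, 0.005, -0.058], [0.0001, -0.0522, -0.0001]]
[[-0.04, 0.005, -0.052], [0.0001, -0.0522, -0.0001]]
[[-0.048, 0.005, -0.045], [0.0001, -0.0522, -0.0001]]
[[-0.054, 0.005, -0.036], [0.0001, -0.0522, -0.0001]]
[[-0.059, 0.005, -0.027], [0.0001, -0.0522, -0.0001]]
[[-0.063, 0.005, -0.017], [0.0001, -0.0522, -0.0001]]
[[-0.065, 0.005, -0.006], [0.0001, -0.0522, -0.0001]]
```

>>> step_arm:
  moves:
    - [[0, 0.005, -0.065], [0, -0.052, 0], 0.65]
    - [[-0.011, 0.005, -0.064], [0, -0.052, 0], 0.65]
    - [[-0.021, 0.005, -0.062], [0, -0.052, 0], 0.65]
    - [[-0.031, 0.005, -0.058], [0, -0.052, 0], 0.65]
    - [[-0.04, 0.005, -0.052], [0, -0.052, 0], 0.65]
    - [[-0.048, 0.005, -0.045], [0, -0.052, 0], 0.65]
    - [[-0.054, 0.005, -0.036], [0, -0.052, 0], 0.65]
    - [[-0.059, 0.005, -0.027], [0, -0.052, 0], 0.65]
    - [[-0.063, 0.005, -0.017], [0, -0.052, 0], 0.65]
    - [[-0.065, 0.005, -0.006], [0, -0.052, 0], 0.65]

```text
time_s: 10.95
position: [0.4869, -0.0059, 0.2045]
tool_rot: [-1.313, -0.989, 1.028]
force: [-0.1, 0.4, -0.5]
grip_width: 0.03
```

```bash
python3 - <<'E'
from h import *
st()
plan([0.577,-0.136,0.07],71.8,w=9.5)
E
```

```text
t 10.95 p [ 0.4869 -0.0059  0.2045] x [ 0.264  0.964 -0.012] y [-0.025 -0.006 -1.   ] z [-0.964  0.264  0.023] F [-0.1  0.4 -0.5] w 0.03 q [-0.08 -0.19  1.55 -0.01  1.81 -1.38]
p0 [ 0.4869 -0.0059  0.2045] D [ 0.0901 -0.1301 -0.1345] ang 3.2 n 4
[[-0.083, 0.111, -0.104], [-0.0018, 0.004, -0.001]]
[[-0.082, 0.111, -0.104], [-0.0018, 0.004, -0.001]]
[[-0.081, 0.111, -0.104], [-0.0018, 0.004, -0.001]]
[[-0.08, 0.112, -0.105], [-0.0018, 0.004, -0.001]]
```

>>> step_arm:
  moves:
    - [[-0.083, 0.111, -0.104], [-0.002, 0.004, 0], 0.65]
    - [[-0.082, 0.111, -0.104], [-0.002, 0.004, 0], 0.65]
    - [[-0.081, 0.111, -0.104], [-0.002, 0.004, 0], 0.65]
    - [[-0.08, 0.111, -0.105], [-0.002, 0.004, 0], 0.65]
    - [[0, 0, 0], [0, 0, 0], 0.65]

```text
time_s: 11.58
position: [0.5756, -0.1397, 0.0594]
tool_rot: [-1.346, -0.962, 0.983]
force: [-0.3, 0.5, -0.2]
grip_width: 0.0299
```

```bash
python3 - <<'E'
from h import *
st();d=snap('wrist','w6');rods(d)
plan([0.577,-0.136,0.003],71.8,v=25)
E
```

```text
t 11.57 p [ 0.5756 -0.1397  0.0594] x [ 0.312  0.95  -0.012] y [-0.009 -0.01  -1.   ] z [-0.95   0.312  0.005] F [-0.3  0.5 -0.2] w 0.0299 q [-0.29  0.11  1.52 -0.01  1.52 -1.54]
rod px [324. 260.] ctr [ 577.9 -136.7] sz [10.8 96.9] dir -18.2 zmed 0.0107
p0 [ 0.5761 -0.1388  0.0615] D [ 0.0009  0.0028 -0.0585] ang 0.7 n 3
3 x [0.004, 0.065, -0.0] [-0.0003, 0.0001, -0.0012]
```

View pics/w6.png

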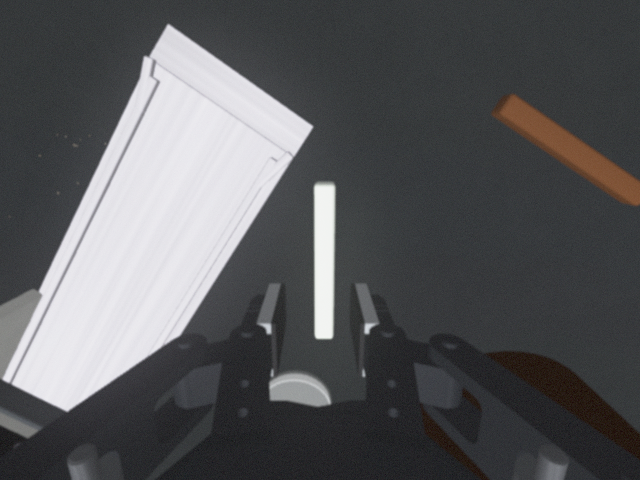

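>>> step_arm:
  moves:
    - [[0.004, 0.065, 0], [0, 0, -0.001], 0.65]
    - [[0.004, 0.065, 0], [0, 0, -0.001], 0.65]
    - [[0.004, 0.06, 0], [0, 0, -0.001], 0.65]
    - [[0, 0, 0], [0, 0, 0], 0.9]
    - [[0, 0, 0], [0, 0, 0], 0.95]
    - [[0, 0, 0], [0, 0, 0], 0.95]
    - [[0, 0, 0], [0, 0, 0], 0.95]

```text
time_s: 12.5
position: [0.5779, -0.1329, 0.0041]
tool_rot: [-1.343, -0.977, 0.975]
force: [0.6, -0.1, -0.3]
grip_width: 0.0109
```

```bash
python3 - <<'E'
from h import *
st()
E
```

```text
t 12.5 p [ 0.5779 -0.1329  0.0041] x [ 0.308  0.951 -0.   ] y [ 0.002 -0.001 -1.   ] z [-0.951  0.308 -0.002] F [ 0.6 -0.1 -0.3] w 0.0109 q [-0.28  0.15  1.58 -0.    1.42 -1.54]
```

>>> step_arm:
  moves:
    - [[0, -0.17, 0], [0, 0, 0], 0.95]
    - [[0, -0.17, 0], [0, 0, 0], 0.95]
    - [[0, -0.17, 0], [0, 0, 0], 0.95]
    - [[0, -0.17, 0], [0, 0, 0], 0.95]

```text
time_s: 13.0
position: [0.5755, -0.1324, 0.2093]
tool_rot: [-1.336, -0.971, 0.978]
force: [0.9, 0.6, -0.5]
grip_width: 0.0113
```

```bash
python3 - <<'E'
from h import *
st()
plan([0.48,0.03,0.21],20,w=9.5)
E
```

```text
t 13.0 p [ 0.5755 -0.1324  0.2093] x [ 0.308  0.951 -0.001] y [-0.006  0.001 -1.   ] z [-0.951  0.308  0.006] F [ 0.9  0.6 -0.5] w 0.0113 q [-0.28  0.07  1.29 -0.    1.79 -1.54]
p0 [ 0.5755 -0.1324  0.2093] D [-0.0955  0.1624  0.0007] ang 52.0 n 6
[[0.069, 0.0, 0.078], [-0.0003, 0.0482, -0.0002]]
[[0.057, 0.0, 0.088], [-0.0003, 0.0482, -0.0002]]
[[0.043, -0.0, 0.095], [-0.0003, 0.0482, -0.0002]]
[[0.028, -0.0, 0.101], [-0.0003, 0.0482, -0.0002]]
[[0.013, -0.0, 0.104], [-0.0003, 0.0482, -0.0002]]
[[-0.003, -0.0, 0.105], [-0.0003, 0.0482, -0.0002]]
```

>>> step_arm:
  moves:
    - [[0.069, 0, 0.078], [0, 0.048, 0], 0.95]
    - [[0.057, 0, 0.088], [0, 0.048, 0], 0.95]
    - [[0.043, 0, 0.095], [0, 0.048, 0], 0.95]
    - [[0.028, 0, 0.101], [0, 0.048, 0], 0.95]
    - [[0.013, 0, 0.104], [0, 0.048, 0], 0.95]
    - [[-0.003, 0, 0.105], [0, 0.048, 0], 0.95]

```text
time_s: 13.75
position: [0.4827, 0.0329, 0.22]
tool_rot: [-1.561, -0.26, 0.241]
force: [0.9, -0.1, -0.3]
grip_width: 0.0111
```

```bash
python3 - <<'E'
from h import *
st()
plan([0.557,0.182,0.18],-21.7,w=9.5)
E
```

```text
t 13.75 p [0.4827 0.0329 0.22  ] x [0.949 0.314 0.011] y [ 0.013 -0.002 -1.   ] z [-0.314  0.949 -0.006] F [ 0.9 -0.1 -0.3] w 0.0111 q [-0.   -0.24  1.56 -0.    1.8  -0.32]
p0 [0.4827 0.0329 0.22  ] D [ 0.0743  0.1491 -0.04  ] ang 40.0 n 5
[[0.078, 0.027, 0.079], [0.0001, 0.0444, 0.0008]]
[[0.066, 0.027, 0.089], [0.0001, 0.0444, 0.0008]]
[[0.053, 0.027, 0.097], [0.0001, 0.0444, 0.0008]]
[[0.039, 0.027, 0.104], [0.0001, 0.0444, 0.0008]]
[[0.024, 0.027, 0.108], [0.0001, 0.0444, 0.0008]]
```

>>> step_arm:
  moves:
    - [[0.078, 0.027, 0.079], [0, 0.044, 0], 0.95]
    - [[0.066, 0.027, 0.089], [0, 0.044, 0], 0.95]
    - [[0.053, 0.027, 0.097], [0, 0.044, 0], 0.95]
    - [[0.039, 0.027, 0.104], [0, 0.044, 0], 0.95]
    - [[0.024, 0.027, 0.108], [0, 0.044, 0], 0.95]
    - [[0, 0, 0], [0, 0, 0], 0.95]

```text
time_s: 14.5
position: [0.5599, 0.1876, 0.1845]
tool_rot: [-1.546, 0.292, -0.327]
force: [-0.5, -1.4, -1.0]
grip_width: 0.0108
```

```bash
python3 - <<'E'
from h import *
st()
plan([0.558,0.182,0.111],-21.7,w=9.5,n=2)
E
```

```text
t 14.5 p [0.5599 0.1876 0.1845] x [ 0.923 -0.384  0.021] y [ 0.023 -0.002 -1.   ] z [0.384 0.923 0.007] F [-0.5 -1.4 -1. ] w 0.0108 q [ 0.27  0.04  1.36 -0.01  1.71  0.66]
p0 [0.5599 0.1876 0.1845] D [-0.0019 -0.0056 -0.0735] ang 1.6 n 2
2 x [-0.002, 0.122, -0.011] [-0.0011, -0.0025, 0.0034]
```

>>> step_arm:
  moves:
    - [[-0.002, 0.12, -0.011], [0, -0.002, 0.003], 0.95]
    - [[-0.002, 0.115, -0.011], [0, -0.002, 0.003], 0.95]
    - [[0, 0, 0], [0, 0, 0], 0.95]

```text
time_s: 14.88
position: [0.5582, 0.1804, 0.1156]
tool_rot: [-1.543, 0.289, -0.301]
force: [-0.3, 0.5, -0.4]
grip_width: 0.0108
```

```bash
python3 - <<'E'
from h import *
st();snap('wrist','w7')
E
```

```text
t 14.88 p [0.5582 0.1804 0.1156] x [ 0.93  -0.368  0.006] y [ 0.009  0.006 -1.   ] z [0.368 0.93  0.009] F [-0.3  0.5 -0.4] w 0.0108 q [0.25 0.05 1.47 0.   1.6  0.63]
```

View pics/w7.png

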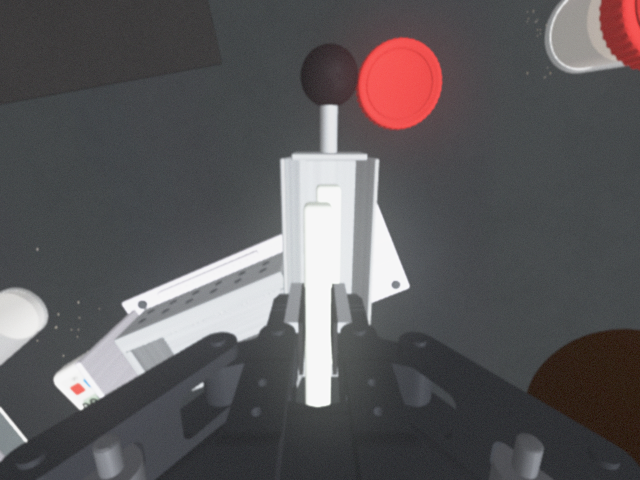

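>>> step_arm:
  moves:
    - [[0, 0.008, 0], [0, 0, 0], 0.95]
    - [[0, 0, 0], [0, 0, 0], 0.8]
    - [[0, 0, 0], [0, 0, 0], 0.75]
    - [[0, 0, 0], [0, 0, 0], 0.75]
    - [[0, -0.1, 0], [0, 0, 0], 0.7]
    - [[0, -0.15, 0], [0, 0, 0], 0.6]
    - [[0, -0.15, 0], [0, 0, 0], 0.6]
    - [[0, 0, 0], [0, 0, 0], 0.6]

```text
time_s: 15.92
position: [0.5585, 0.1801, 0.2458]
tool_rot: [-1.538, 0.279, -0.31]
force: [-0.5, 0.9, -0.2]
grip_width: 0.0345
```

```bash
python3 - <<'E'
from h import *
st();d=snap('wrist','w8')
P=cloud(d)
i=d['pixels'].astype(int);m=(i.min(2)>205)&(P[...,2]>.08)&(P[...,2]<.125)
m[:,:290]=0;m[:,350:]=0;q=P[m];print(np.percentile(q[:,2],[5,50,95]))
E
```

```text
t 15.93 p [0.5585 0.1801 0.2458] x [ 0.93  -0.367  0.017] y [ 0.022  0.009 -1.   ] z [0.367 0.93  0.016] F [-0.5  0.9 -0.2] w 0.0345 q [0.25 0.04 1.26 0.   1.82 0.63]
[0.08282041 0.09551342 0.1081936 ]
```

View pics/w8.png

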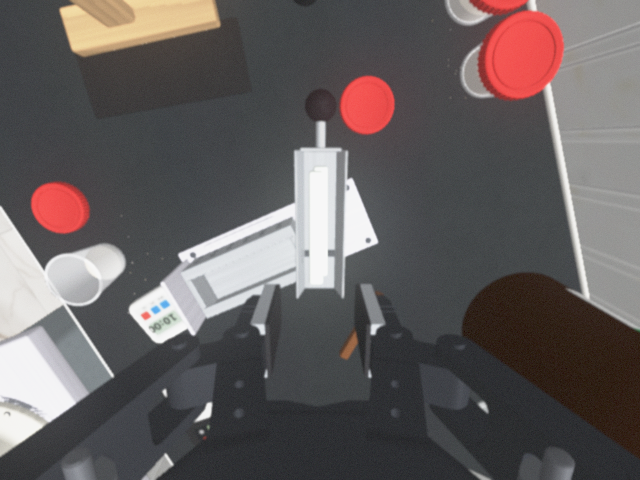

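```bash
python3 - <<'E'
from h import *
d=ld('w8');im=d['pixels'][:,:,::-1]
cv2.imwrite('pics/c4.png',cv2.resize(im[80:310,270:370],None,fx=2.6,fy=2.6,interpolation=cv2.INTER_CUBIC))
P=cloud(d)
for v in(190,220,250): print([P[v,u,2].round(3) for u in range(294,346,3)])
E
```

```text
[np.float64(-0.002), np.float64(0.104), np.float64(0.095), np.float64(0.086), np.float64(0.083), np.float64(0.107), np.float64(0.106), np.float64(0.108), np.float64(0.108), np.float64(0.108), np.float64(0.096), np.float64(0.092), np.float64(0.084), np.float64(0.084), np.float64(0.086), np.float64(0.094), np.float64(0.101), np.float64(0.105)]
[np.float64(0.007), np.float64(0.106), np.float64(0.096), np.float64(0.087), np.float64(0.084), np.float64(0.106), np.float64(0.108), np.float64(0.109), np.float64(0.107), np.float64(0.107), np.float64(0.096), np.float64(0.084), np.float64(0.082), np.float64(0.084), np.float64(0.088), np.float64(0.095), np.float64(0.101), np.float64(0.105)]
[np.float64(0.006), np.float64(0.105), np.float64(0.098), np.float64(0.088), np.float64(0.084), np.float64(0.105), np.float64(0.108), np.float64(0.108), np.float64(0.108), np.float64(0.107), np.float64(0.097), np.float64(0.084), np.float64(0.084), np.float64(0.085), np.float64(0.088), np.float64(0.096), np.float64(0.105), np.float64(0.002)]
```

View pics/c4.png

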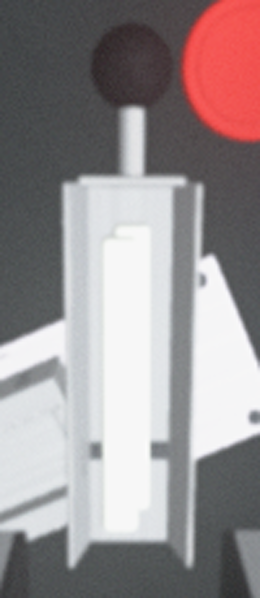

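```bash
python3 - <<'E'
from h import *
plan([0.5995,0.271,0.14],-21.7,v=45)
E
```

```text
p0 [0.558  0.1799 0.2431] D [ 0.0415  0.0911 -0.1031] ang 1.1 n 4
4 x [0.003, 0.087, 0.082] [-0.0011, 0.0002, 0.0011]
```

>>> step_arm:
  moves:
    - [[0.003, 0.087, 0.082], [-0.001, 0, 0.001], 0.5]
    - [[0.003, 0.087, 0.082], [-0.001, 0, 0.001], 0.5]
    - [[0.003, 0.087, 0.082], [-0.001, 0, 0.001], 0.5]
    - [[0.003, 0.087, 0.082], [-0.001, 0, 0.001], 0.5]
    - [[0, 0, 0], [0, 0, 0], 0.5]

```text
time_s: 16.6
position: [0.5973, 0.2718, 0.1288]
tool_rot: [-1.556, 0.301, -0.29]
force: [0.4, -1.1, 0.2]
grip_width: 0.0429
```

```bash
python3 - <<'E'
from h import *
st();d=snap('wrist','w9')
plan([0.5995,0.271,0.075],-21.7,v=25)
E
```

```text
t 16.6 p [0.5973 0.2718 0.1288] x [ 0.93  -0.368 -0.006] y [-0.008 -0.004 -1.   ] z [ 0.368  0.93  -0.006] F [ 0.4 -1.1  0.2] w 0.0429 q [ 0.38  0.25  1.23 -0.    1.67  0.75]
p0 [0.5978 0.2712 0.1308] D [ 0.0017 -0.0002 -0.0558] ang 0.4 n 3
3 x [0.002, 0.062, 0.001] [0.0005, 0.0002, -0.0004]
```

View pics/w9.png

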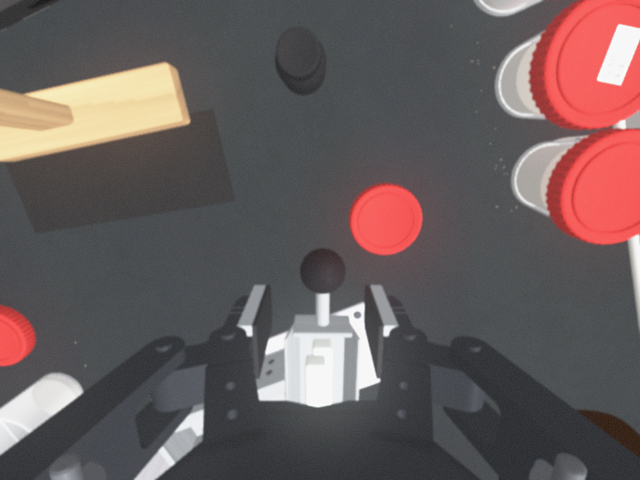

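```bash
python3 - <<'E'
from h import *
d=ld('w9');print(onz(d,322.5,271,.093), pt(d,322,271))
E
```

```text
[0.60043574 0.27134439 0.093     ] [0.60177681 0.27576718 0.10393214]
```

>>> step_arm:
  moves:
    - [[0.002, 0.062, 0], [0, 0, 0], 0.5]
    - [[0.002, 0.062, 0], [0, 0, 0], 0.5]
    - [[0.002, 0.06, 0], [0, 0, 0], 0.5]
    - [[0, 0, 0], [0, 0, 0], 0.5]

```text
time_s: 17.15
position: [0.5994, 0.2682, 0.0734]
tool_rot: [-1.554, 0.3, -0.295]
force: [-0.1, 0.6, -0.0]
grip_width: 0.0427
```

```bash
python3 - <<'E'
from h import *
st();d=snap('wrist','w10');snap('side','s2')
E
```

```text
t 17.15 p [0.5994 0.2682 0.0734] x [ 0.929 -0.37  -0.002] y [-0.004 -0.003 -1.   ] z [ 0.37   0.929 -0.004] F [-0.1  0.6 -0. ] w 0.0427 q [ 0.37  0.27  1.31 -0.    1.57  0.75]
```

View pics/w10.png

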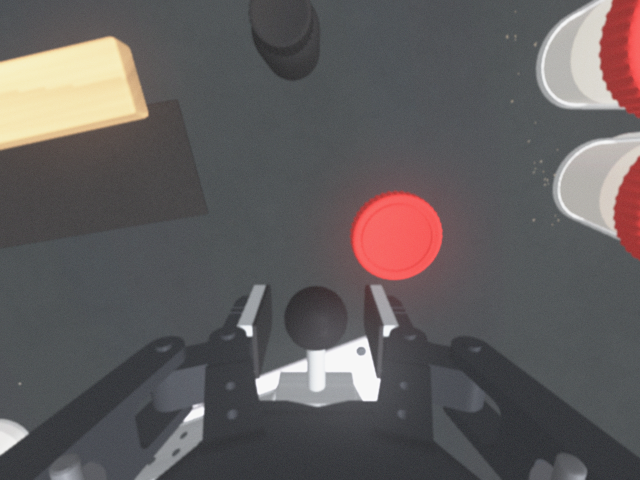

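>>> step_arm:
  moves:
    - [[0, 0, 0], [0, 0, 0], 0.7]
    - [[0, 0, 0], [0, 0, 0], 0.8]
    - [[0, 0, 0], [0, 0, 0], 0.8]
    - [[0, 0, 0], [0, 0, 0], 0.8]
  force: 20

```text
time_s: 17.75
position: [0.6009, 0.269, 0.078]
tool_rot: [-1.551, 0.296, -0.299]
force: [0.1, -1.1, -1.1]
grip_width: 0.0244
```

>>> step_arm:
  moves:
    - [[0.036, 0, -0.0015], [0, 0.026, 0], 0.8]
    - [[0.036, 0, -0.0015], [0, 0.026, 0], 0.8]
    - [[0.036, 0, -0.0015], [0, 0.026, 0], 0.8]
    - [[0.036, 0, -0.0015], [0, 0.026, 0], 0.8]
    - [[0.036, 0, -0.0015], [0, 0.026, 0], 0.8]
    - [[0, 0, 0], [0, 0, 0], 0.8]

```text
time_s: 18.5
position: [0.6454, 0.2382, 0.0774]
tool_rot: [-1.483, 0.625, -0.624]
force: [-0.3, -0.8, 0.3]
grip_width: 0.0244
```

```bash
cat >> h.py <<'E'
C=np.array([0.551,0.150])
def arc(phi_t,dphi=4.7,r=0.130,z=0.074):
    o,Rm=st();v=o['position'][:2]-C;ph=np.rad2deg(np.arctan2(v[1],v[0]));yaw=np.rad2deg(np.arctan2(Rm[1,0],Rm[0,0]))
    print('phi',ph.round(2),'r',np.linalg.norm(v).round(4),'yaw+90',round(yaw+90,2))
    n=max(1,int(np.ceil(abs(phi_t-ph)/dphi)))
    tgt=[C+r*np.array([np.cos(np.deg2rad(a)),np.sin(np.deg2rad(a))]) for a in ph+(phi_t-ph)*np.arange(1,n+1)/n]
    p=o['position'][:2];y=np.deg2rad(yaw);dy=(np.deg2rad(phi_t-90)-y)/n
    for k,t in enumerate(tgt):
        x=np.array([np.cos(y),np.sin(y)]);zz=np.array([-x[1],x[0]]);d=t-p
        print([[round(float(d@x)/.3,4),round(-(z-o['position'][2])/.3/n,4),round(float(d@zz)/.3,4)],[0,round(-dy/np.pi,4),0]])
        p=t;y+=dy
E
python3 -c "
from h import *
arc(2.2)"
```

```text
t 18.5 p [0.6454 0.2382 0.0774] x [ 0.698 -0.717  0.001] y [-0.002 -0.003 -1.   ] z [ 0.717  0.698 -0.003] F [-0.3 -0.8  0.3] w 0.0244 q [ 0.31  0.35  1.21 -0.    1.59  1.1 ]
phi 43.05 r 0.1291 yaw+90 44.23
[[0.0343, np.float64(0.0013), 0.0008], [0, np.float64(0.0259), 0]]
[[0.0343, np.float64(0.0013), -0.002], [0, np.float64(0.0259), 0]]
[[0.0343, np.float64(0.0013), -0.0019], [0, np.float64(0.0259), 0]]
[[0.0343, np.float64(0.0013), -0.0018], [0, np.float64(0.0259), 0]]
[[0.0343, np.float64(0.0013), -0.0018], [0, np.float64(0.0259), 0]]
[[0.0343, np.float64(0.0013), -0.0017], [0, np.float64(0.0259), 0]]
[[0.0343, np.float64(0.0013), -0.0016], [0, np.float64(0.0259), 0]]
[[0.0343, np.float64(0.0013), -0.0015], [0, np.float64(0.0259), 0]]
[[0.0343, np.float64(0.0013), -0.0014], [0, np.float64(0.0259), 0]]
```

>>> step_arm:
  moves:
    - [[0.034, 0, 0], [0, 0.026, 0], 0.8]
    - [[0.034, 0, -0.002], [0, 0.026, 0], 0.8]
    - [[0.034, 0, -0.002], [0, 0.026, 0], 0.8]
    - [[0.034, 0, -0.002], [0, 0.026, 0], 0.8]
    - [[0.034, 0, -0.002], [0, 0.026, 0], 0.8]
    - [[0.034, 0, -0.002], [0, 0.026, 0], 0.8]
    - [[0.034, 0, -0.002], [0, 0.026, 0], 0.8]
    - [[0, 0, 0], [0, 0, 0], 0.8]

```text
time_s: 19.5
position: [0.6775, 0.1764, 0.0778]
tool_rot: [-1.301, 1.057, -1.061]
force: [-0.3, -2.1, -1.9]
grip_width: 0.0247
```

```bash
python3 -c "
from h import *
arc(2.2)"
```

```text
t 19.5 p [0.6775 0.1764 0.0778] x [ 0.201 -0.979  0.004] y [ 0.    -0.004 -1.   ] z [ 0.98   0.201 -0.001] F [-0.3 -2.1 -1.9] w 0.0247 q [ 0.21  0.38  1.17 -0.    1.59  1.58]
phi 11.78 r 0.1292 yaw+90 11.62
[[0.0241, np.float64(0.0042), 0.0022], [0, np.float64(0.0174), 0]]
[[0.0241, np.float64(0.0042), -0.0006], [0, np.float64(0.0174), 0]]
[[0.0241, np.float64(0.0042), -0.0007], [0, np.float64(0.0174), 0]]
```

>>> step_arm:
  moves:
    - [[0.024, 0, 0], [0, 0.017, 0], 0.8]
    - [[0.024, 0, -0.0006], [0, 0.017, 0], 0.8]
    - [[0.024, 0, -0.0006], [0, 0.017, 0], 0.8]
    - [[0, 0, 0], [0, 0, 0], 0.8]

```text
time_s: 20.0
position: [0.6799, 0.1572, 0.0779]
tool_rot: [-1.235, 1.168, -1.173]
force: [0.9, -2.2, -1.1]
grip_width: 0.0246
```

```bash
python3 -c "
from h import *
arc(2.2)
snap('top','t2');snap('side','s3');snap('wrist','w11')
im=cv2.imread('pics/t2.png');cv2.imwrite('pics/c5.png',cv2.resize(im[140:330,190:340],None,fx=3.1,fy=3.1,interpolation=cv2.INTER_CUBIC))
im=cv2.imread('pics/s3.png');cv2.imwrite('pics/c6.png',cv2.resize(im[220:350,240:430],None,fx=4,fy=4,interpolation=cv2.INTER_CUBIC))
"
```

```text
t 20.0 p [0.6799 0.1572 0.0779] x [ 0.053 -0.999  0.003] y [ 0.001 -0.003 -1.   ] z [0.999 0.053 0.001] F [ 0.9 -2.2 -1.1] w 0.0246 q [ 0.18  0.38  1.17 -0.    1.59  1.7 ]
phi 3.19 r 0.1291 yaw+90 3.02
[[0.0075, np.float64(0.0129), 0.0028], [0, np.float64(0.0046), 0]]
```

View pics/c5.png

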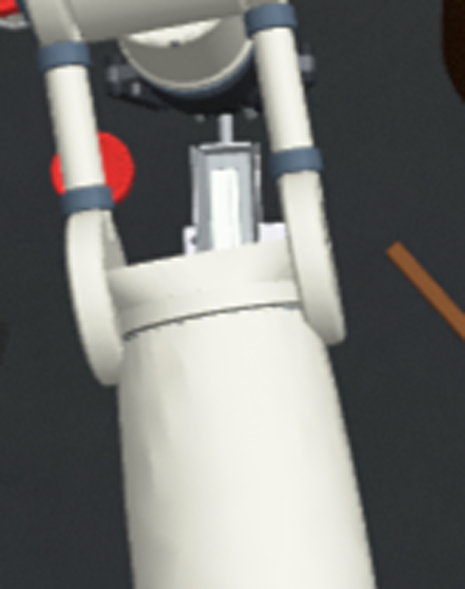

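View pics/c6.png

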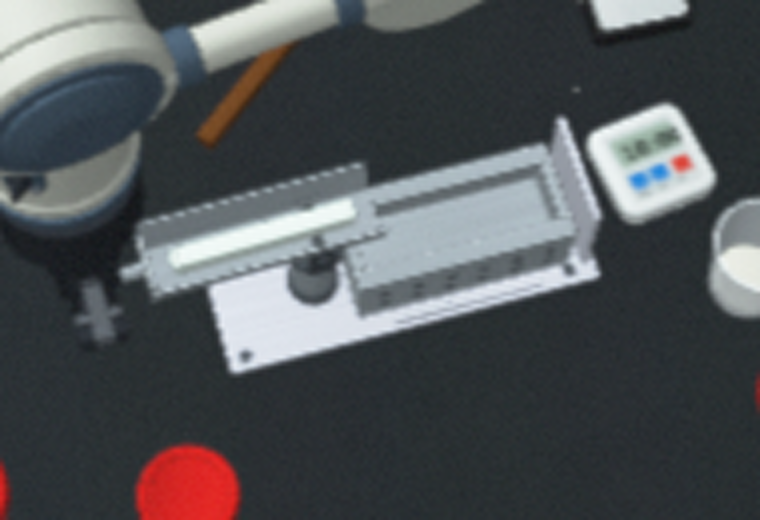

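```bash
python3 - <<'E'
from h import *
d=ld('s3');i=d['pixels']
def L(a,b,z):
    f=lambda c:onz(d,240+c[0]/4,220+c[1]/4,z)
    A,B=f(a),f(b);v=A-B;print(np.rad2deg(np.arctan2(v[1],v[0])).round(2),A.round(4)[:2],B.round(4)[:2])
g=cv2.cvtColor(i,cv2.COLOR_RGB2GRAY)
print('trough near/far');L((152,295),(382,232),.107);L((140,222),(365,163),.107)
print('cass');L((345,250),(572,208),.05);L((375,184),(548,146),.05)
print('plate');L((232,374),(600,272),.004)
P=cloud(d)
def R2(m,n):
    q=P[m];r=cv2.minAreaRect((q[:,:2]*1000).astype(np.float32));print(n,len(q),np.round(r[0],1),np.round(r[1],1),round(r[2],2))
R2((P[...,2]>.08)&(P[...,2]<.112)&(P[...,0]>.51)&(P[...,0]<.63)&(P[...,1]>.1)&(P[...,1]<.2),'trough')
R2((P[...,2]>.046)&(P[...,2]<.053)&(P[...,0]>.39)&(P[...,0]<.51)&(P[...,1]>.1)&(P[...,1]<.2),'cass')
E
```

```text
trough near/far
2.93 [0.6465 0.1774] [0.517  0.1708]
2.53 [0.6443 0.1342] [0.5158 0.1285]
cass
-2.24 [0.5324 0.1539] [0.3986 0.1592]
-0.03 [0.5055 0.118 ] [0.4008 0.118 ]
plate
2.75 [0.6093 0.1955] [0.3836 0.1846]
trough 1010 [572.1 151.5] [115.4  45.1] 2.99
cass 456 [451.1 146.9] [117.2  64.4] 0.43
```

```bash
python3 - <<'E'
import numpy as np
a=0.0615;t=np.linspace(0,.7,11);x=130.2*np.cos(t+a);z=130.2*np.sin(t+a)
for dx,dz in zip(np.diff(x)/300,np.diff(z)/300): print(f"[[0, {-dz:.4f}, {dx:.4f}], [0, 0, 0], 0.8], ",end='')
E
```

```text
[[0, -0.0302, -0.0029], [0, 0, 0], 0.8], [[0, -0.0300, -0.0050], [0, 0, 0], 0.8], [[0, -0.0295, -0.0071], [0, 0, 0], 0.8], [[0, -0.0290, -0.0092], [0, 0, 0], 0.8], [[0, -0.0282, -0.0112], [0, 0, 0], 0.8], [[0, -0.0274, -0.0131], [0, 0, 0], 0.8], [[0, -0.0264, -0.0150], [0, 0, 0], 0.8], [[0, -0.0253, -0.0168], [0, 0, 0], 0.8], [[0, -0.0241, -0.0185], [0, 0, 0], 0.8], [[0, -0.0227, -0.0202], [0, 0, 0], 0.8],
```

>>> step_arm:
  moves:
    - [[0, -0.03, -0.003], [0, 0, 0], 0.8]
    - [[0, -0.03, -0.005], [0, 0, 0], 0.8]
    - [[0, -0.0295, -0.007], [0, 0, 0], 0.8]
    - [[0, -0.029, -0.009], [0, 0, 0], 0.8]
    - [[0, -0.028, -0.011], [0, 0, 0], 0.8]
    - [[0, -0.0275, -0.013], [0, 0, 0], 0.8]
    - [[0, -0.0265, -0.015], [0, 0, 0], 0.8]
    - [[0, -0.025, -0.017], [0, 0, 0], 0.8]

```text
time_s: 21.15
position: [0.653, 0.1577, 0.1494]
tool_rot: [-1.238, 1.169, -1.169]
force: [-1.2, -1.1, -2.7]
grip_width: 0.0243
```

```bash
python3 -c "
from h import *
st()
snap('side','s4');snap('wrist','w12')
im=cv2.imread('pics/s4.png');cv2.imwrite('pics/c7.png',cv2.resize(im[220:350,240:430],None,fx=4,fy=4,interpolation=cv2.INTER_CUBIC))
"
```

```text
t 21.15 p [0.653  0.1577 0.1494] x [ 0.055 -0.998  0.002] y [-0.002 -0.002 -1.   ] z [ 0.998  0.055 -0.003] F [-1.2 -1.1 -2.7] w 0.0243 q [ 0.19  0.29  1.15 -0.    1.7   1.7 ]
```

View pics/c7.png

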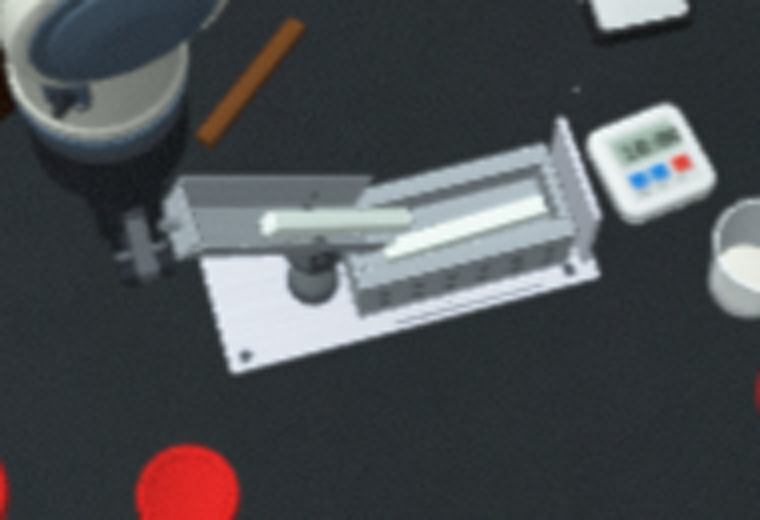

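>>> step_arm:
  moves:
    - [[0, -0.0245, -0.0185], [0, 0, 0], 0.8]
    - [[0, -0.022, -0.019], [0, 0, 0], 0.8]
    - [[0, 0, 0], [0, 0, 0], 0.8]
    - [[0, 0, 0], [0, 0, 0], 0.8]
    - [[0, 0, 0], [0, 0, 0], 0.8]

```text
time_s: 21.88
position: [0.6402, 0.157, 0.1643]
tool_rot: [-1.24, 1.17, -1.168]
force: [-0.3, -0.7, -2.8]
grip_width: 0.0245
```

```bash
python3 -c "
from h import *
st()
snap('side','s5')
im=cv2.imread('pics/s5.png');cv2.imwrite('pics/c8.png',cv2.resize(im[220:350,240:430],None,fx=4,fy=4,interpolation=cv2.INTER_CUBIC))
"
```

```text
t 21.88 p [0.6402 0.157  0.1643] x [ 0.056 -0.998  0.002] y [-0.004 -0.003 -1.   ] z [ 0.998  0.056 -0.004] F [-0.3 -0.7 -2.8] w 0.0245 q [ 0.19  0.25  1.17 -0.    1.72  1.7 ]
```

View pics/c8.png

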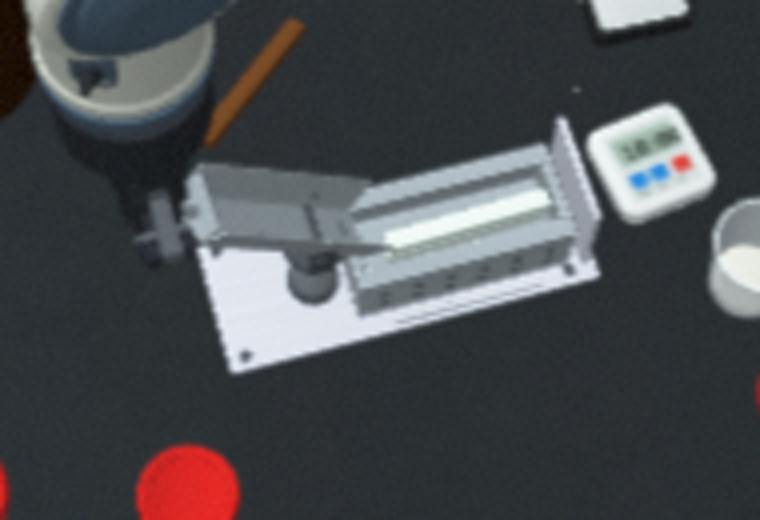

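```bash
python3 - <<'E'
import numpy as np
a=0.0615;t=np.linspace(.745,0,11);x=130.2*np.cos(t+a);z=130.2*np.sin(t+a)
for dx,dz in zip(np.diff(x)/300,np.diff(z)/300): print(f"[[0, {-dz:.4f}, {dx:.4f}], [0, 0, 0], 0.8], ",end='')
E
```

```text
[[0, 0.0232, 0.0225], [0, 0, 0], 0.8], [[0, 0.0248, 0.0207], [0, 0, 0], 0.8], [[0, 0.0263, 0.0188], [0, 0, 0], 0.8], [[0, 0.0276, 0.0168], [0, 0, 0], 0.8], [[0, 0.0288, 0.0147], [0, 0, 0], 0.8], [[0, 0.0298, 0.0125], [0, 0, 0], 0.8], [[0, 0.0307, 0.0102], [0, 0, 0], 0.8], [[0, 0.0313, 0.0079], [0, 0, 0], 0.8], [[0, 0.0318, 0.0056], [0, 0, 0], 0.8], [[0, 0.0322, 0.0032], [0, 0, 0], 0.8],
```

>>> step_arm:
  moves:
    - [[0, 0.023, 0.0225], [0, 0, 0], 0.8]
    - [[0, 0.025, 0.0205], [0, 0, 0], 0.8]
    - [[0, 0.026, 0.019], [0, 0, 0], 0.8]
    - [[0, 0.0275, 0.017], [0, 0, 0], 0.8]
    - [[0, 0.029, 0.0145], [0, 0, 0], 0.8]
    - [[0, 0.03, 0.0125], [0, 0, 0], 0.8]
    - [[0, 0.0305, 0.01], [0, 0, 0], 0.8]
    - [[0, 0.031, 0.008], [0, 0, 0], 0.8]
    - [[0, 0.032, 0.0055], [0, 0, 0], 0.8]
    - [[0, 0.029, 0.003], [0, 0, 0], 0.8]
    - [[0, 0, 0], [0, 0, 0], 0.8]

```text
time_s: 23.3
position: [0.6829, 0.1602, 0.0778]
tool_rot: [-1.236, 1.167, -1.168]
force: [-7.2, -0.9, 5.8]
grip_width: 0.0244
```

```bash
python3 -c "
from h import *
arc(85)
snap('side','s6')
im=cv2.imread('pics/s6.png');cv2.imwrite('pics/c9.png',cv2.resize(im[220:350,240:430],None,fx=4,fy=4,interpolation=cv2.INTER_CUBIC))
"
```

```text
t 23.3 p [0.6829 0.1602 0.0778] x [ 0.056 -0.998  0.001] y [-0.    -0.001 -1.   ] z [ 0.998  0.056 -0.   ] F [-7.2 -0.9  5.8] w 0.0244 q [ 0.18  0.39  1.16 -0.    1.59  1.7 ]
phi 4.4 r 0.1323 yaw+90 3.23
[[-0.0336, np.float64(0.0007), -0.0096], [0, np.float64(-0.0252), 0]]
[[-0.0338, np.float64(0.0007), -0.002], [0, np.float64(-0.0252), 0]]
[[-0.0338, np.float64(0.0007), -0.0019], [0, np.float64(-0.0252), 0]]
[[-0.0338, np.float64(0.0007), -0.0019], [0, np.float64(-0.0252), 0]]
[[-0.0338, np.float64(0.0007), -0.0019], [0, np.float64(-0.0252), 0]]
[[-0.0338, np.float64(0.0007), -0.0018], [0, np.float64(-0.0252), 0]]
[[-0.0338, np.float64(0.0007), -0.0018], [0, np.float64(-0.0252), 0]]
[[-0.0338, np.float64(0.0007), -0.0017], [0, np.float64(-0.0252), 0]]
[[-0.0338, np.float64(0.0007), -0.0017], [0, np.float64(-0.0252), 0]]
[[-0.0338, np.float64(0.0007), -0.0017], [0, np.float64(-0.0252), 0]]
[[-0.0338, np.float64(0.0007), -0.0016], [0, np.float64(-0.0252), 0]]
[[-0.0338, np.float64(0.0007), -0.0016], [0, np.float64(-0.0252), 0]]
[[-0.0338, np.float64(0.0007), -0.0016], [0, np.float64(-0.0252), 0]]
[[-0.0338, np.float64(0.0007), -0.0015], [0, np.float64(-0.0252), 0]]
[[-0.0338, np.float64(0.0007), -0.0015], [0, np.float64(-0.0252), 0]]
[[-0.0338, np.float64(0.0007), -0.0014], [0, np.float64(-0.0252), 0]]
[[-0.0338, np.float64(0.0007), -0.0014], [0, np.float64(-0.0252), 0]]
[[-0.0338, np.float64(0.0007), -0.0014], [0, np.float64(-0.0252), 0]]
```

View pics/c9.png

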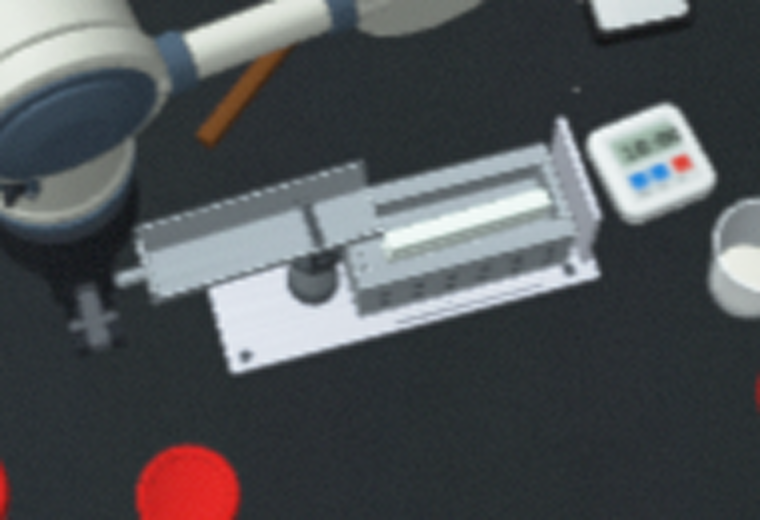

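>>> step_arm:
  moves:
    - [[-0.034, 0, -0.0096], [0, -0.025, 0], 0.8]
    - [[-0.034, 0, -0.002], [0, -0.025, 0], 0.8]
    - [[-0.034, 0, -0.002], [0, -0.025, 0], 0.8]
    - [[-0.034, 0, -0.002], [0, -0.025, 0], 0.8]
    - [[-0.034, 0, -0.002], [0, -0.025, 0], 0.8]
    - [[-0.034, 0, -0.002], [0, -0.025, 0], 0.8]
    - [[-0.034, 0, -0.002], [0, -0.025, 0], 0.8]
    - [[-0.034, 0, -0.002], [0, -0.025, 0], 0.8]
    - [[0, 0, 0], [0, 0, 0], 0.8]

```text
time_s: 24.48
position: [0.6514, 0.236, 0.0787]
tool_rot: [-1.457, 0.673, -0.685]
force: [-2.9, 1.1, 0.6]
grip_width: 0.024
```

```bash
python3 -c "
from h import *
arc(85)
"
```

```text
t 24.48 p [0.6514 0.236  0.0787] x [ 0.645 -0.764  0.005] y [ 0.009  0.001 -1.   ] z [0.764 0.645 0.007] F [-2.9  1.1  0.6] w 0.024 q [ 0.3   0.35  1.2  -0.    1.58  1.17]
phi 40.58 r 0.1322 yaw+90 40.15
[[-0.0335, np.float64(0.0016), -0.0087], [0, np.float64(-0.0249), 0]]
[[-0.0336, np.float64(0.0016), -0.0015], [0, np.float64(-0.0249), 0]]
[[-0.0336, np.float64(0.0016), -0.0015], [0, np.float64(-0.0249), 0]]
[[-0.0336, np.float64(0.0016), -0.0015], [0, np.float64(-0.0249), 0]]
[[-0.0336, np.float64(0.0016), -0.0015], [0, np.float64(-0.0249), 0]]
[[-0.0336, np.float64(0.0016), -0.0014], [0, np.float64(-0.0249), 0]]
[[-0.0336, np.float64(0.0016), -0.0014], [0, np.float64(-0.0249), 0]]
[[-0.0336, np.float64(0.0016), -0.0014], [0, np.float64(-0.0249), 0]]
[[-0.0336, np.float64(0.0016), -0.0014], [0, np.float64(-0.0249), 0]]
[[-0.0336, np.float64(0.0016), -0.0013], [0, np.float64(-0.0249), 0]]
```

>>> step_arm:
  moves:
    - [[-0.0335, 0, -0.007], [0, -0.025, 0], 0.8]
    - [[-0.0335, 0, -0.0015], [0, -0.025, 0], 0.8]
    - [[-0.0335, 0, -0.0015], [0, -0.025, 0], 0.8]
    - [[-0.0335, 0, -0.0015], [0, -0.025, 0], 0.8]
    - [[-0.0335, 0, -0.0015], [0, -0.025, 0], 0.8]
    - [[-0.0335, 0, -0.0015], [0, -0.025, 0], 0.8]
    - [[-0.0335, 0, -0.0015], [0, -0.025, 0], 0.8]
    - [[-0.0335, 0, -0.0015], [0, -0.025, 0], 0.8]
    - [[-0.0335, 0, -0.0015], [0, -0.025, 0], 0.8]
    - [[-0.0335, 0, -0.0015], [0, -0.025, 0], 0.8]
    - [[0, 0, 0], [0, 0, 0], 0.5]
    - [[0, 0, 0], [0, 0, 0], 0.45]
    - [[0, 0, 0], [0, 0, 0], 0.45]
    - [[0, -0.1, 0], [0, 0, 0], 0.45]
    - [[0, -0.15, 0], [0, 0, 0], 0.3]
    - [[0, -0.15, 0], [0, 0, 0], 0.1]
    - [[0, 0, 0], [0, 0, 0], 0.1]

```text
time_s: 26.6
position: [0.5671, 0.2781, 0.2017]
tool_rot: [-1.559, 0.056, -0.094]
force: [-0.6, 1.0, 0.1]
grip_width: 0.077
```

```bash
python3 -c "
from h import *
st()
snap('side','s7');snap('wrist','w13');snap('top','t3')
"
```

```text
t 26.6 p [0.5671 0.2781 0.2017] x [ 0.995 -0.095  0.024] y [ 0.025  0.009 -1.   ] z [0.095 0.995 0.012] F [-0.6  1.   0.1] w 0.077 q [ 0.4   0.15  1.22 -0.    1.75  0.5 ]
```

View pics/s7.png

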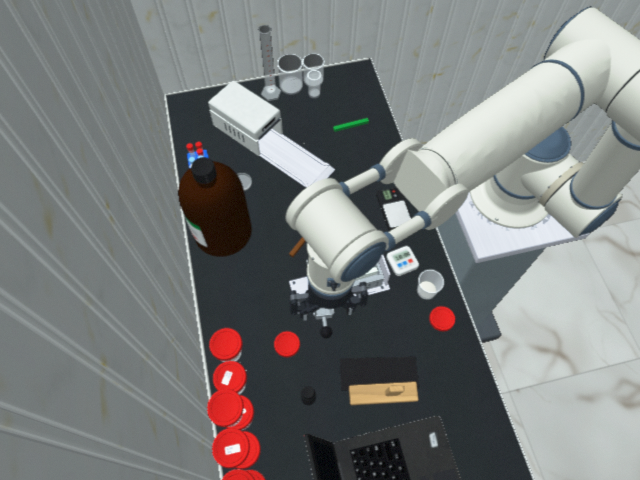

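View pics/t3.png

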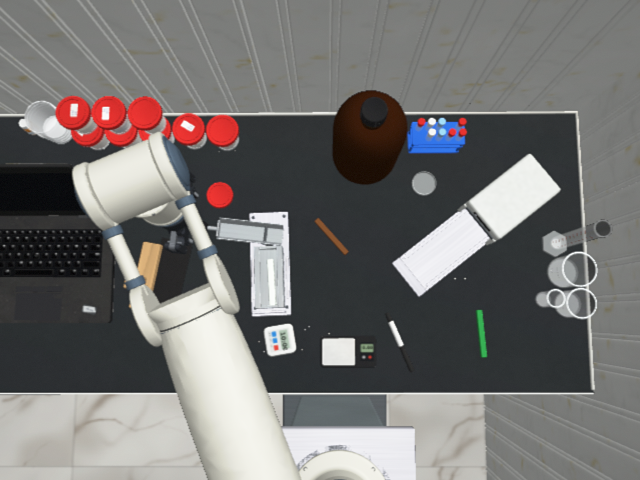

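```bash
python3 -c "
from h import *
plan([0.40,0.147,0.24],92.2,w=9.5)
"
```

```text
p0 [0.5652 0.2773 0.195 ] D [-0.1652 -0.1303  0.045 ] ang 97.6 n 11
[[-0.046, -0.015, -0.044], [0.0002, -0.0493, 0.0005]]
[[-0.052, -0.015, -0.036], [0.0002, -0.0493, 0.0005]]
[[-0.057, -0.015, -0.028], [0.0002, -0.0493, 0.0005]]
[[-0.061, -0.014, -0.019], [0.0002, -0.0493, 0.0005]]
[[-0.063, -0.014, -0.009], [0.0002, -0.0493, 0.0005]]
[[-0.064, -0.014, 0.001], [0.0002, -0.0493, 0.0005]]
[[-0.063, -0.014, 0.011], [0.0002, -0.0493, 0.0005]]
[[-0.06, -0.014, 0.02], [0.0002, -0.0493, 0.0005]]
[[-0.057, -0.014, 0.029], [0.0002, -0.0493, 0.0005]]
[[-0.051, -0.014, 0.038], [0.0002, -0.0493, 0.0005]]
[[-0.045, -0.014, 0.045], [0.0002, -0.0493, 0.0005]]
```

>>> step_arm:
  moves:
    - [[-0.046, -0.05, -0.044], [0, -0.049, 0], 0.1]
    - [[-0.052, -0.05, -0.036], [0, -0.049, 0], 0.1]
    - [[-0.057, -0.015, -0.028], [0, -0.049, 0], 0.1]
    - [[-0.061, -0.015, -0.019], [0, -0.049, 0], 0.1]
    - [[-0.063, -0.015, -0.009], [0, -0.049, 0], 0.1]
    - [[-0.064, -0.014, 0.001], [0, -0.049, 0], 0]
    - [[-0.063, -0.014, 0.011], [0, -0.049, 0], 0]
    - [[-0.06, -0.014, 0.02], [0, -0.049, 0], 0]
    - [[-0.057, -0.014, 0.029], [0, -0.049, 0], 0]
    - [[-0.051, -0.014, 0.038], [0, -0.049, 0], 0]
    - [[-0.045, -0.014, 0.045], [0, -0.049, 0], 0]
    - [[0, 0, 0], [0, 0, 0], 0]

```text
time_s: 28.25
position: [0.3921, 0.1378, 0.239]
tool_rot: [-1.159, -1.244, 1.284]
force: [0.0, 0.2, -0.4]
grip_width: 0.0854
```

```bash
python3 -c "
from h import *
st()
d=snap('wrist','w14')
"
```

```text
t 28.25 p [0.3921 0.1378 0.239 ] x [-0.078  0.997 -0.007] y [-0.024 -0.009 -1.   ] z [-0.997 -0.078  0.025] F [ 0.   0.2 -0.4] w 0.0854 q [ 0.26 -0.38  1.64 -0.    1.9  -1.39]
```

View pics/w14.png

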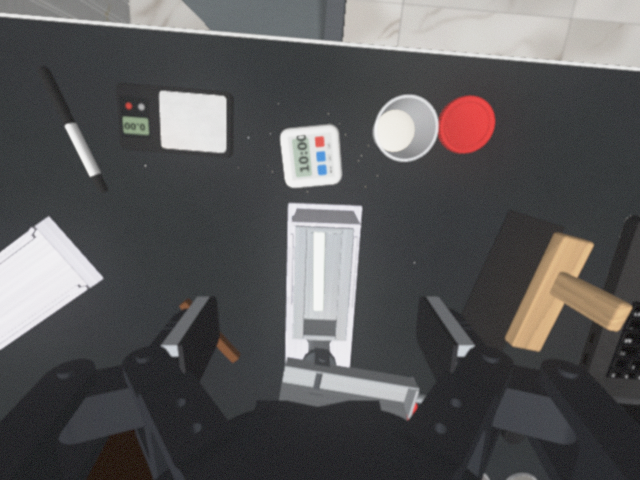

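```bash
python3 - <<'E'
from h import *
d=ld('w14');im=d['pixels'][:,:,::-1];P=cloud(d)
cv2.imwrite('pics/c10.png',cv2.resize(im[195:380,270:380],None,fx=3.2,fy=3.2,interpolation=cv2.INTER_CUBIC))
for v in(240,270,300):print([P[v,u,2].round(3).item() for u in range(296,350,3)])
m=(P[...,2]>.046)&(P[...,2]<.055)&(P[...,0]>.4)&(P[...,0]<.535)&(P[...,1]>.1)&(P[...,1]<.2)
q=P[m];r=cv2.minAreaRect((q[:,:2]*1000).astype(np.float32));print(r)
m=(P[...,2]>.005)&(P[...,2]<.045)&(im.min(2)>225)&(P[...,0]>.4)&(P[...,0]<.535)&(P[...,1]>.12)&(P[...,1]<.17)
ys,xs=np.where(m);print('rod',m.sum(),np.median(P[m][:,2]),P[m].mean(0).round(3))
E
```

```text
[0.049, 0.048, 0.049, 0.049, 0.005, 0.006, 0.029, 0.03, 0.029, 0.03, 0.006, 0.005, 0.005, 0.005, 0.005, 0.006, 0.049, 0.049]
[0.049, 0.048, 0.049, 0.048, 0.006, 0.006, 0.028, 0.03, 0.03, 0.031, 0.006, 0.006, 0.007, 0.006, 0.007, 0.049, 0.049, 0.049]
[0.049, 0.049, 0.05, 0.007, 0.005, 0.007, 0.03, 0.03, 0.03, 0.03, 0.005, 0.005, 0.006, 0.006, 0.047, 0.048, 0.047, 0.049]
((467.2353820800781, 146.849365234375), (130.7390899658203, 60.03107833862305), 2.086615800857544)
rod 748 0.029715579334270076 [0.458 0.143 0.029]
```

View pics/c10.png

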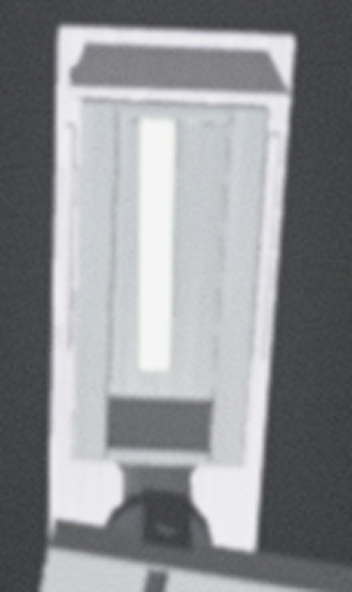

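```bash
python3 -c "
from h import *
plan([0.467,0.147,0.11],92.1)
"
```

```text
p0 [0.3923 0.1381 0.2384] D [ 0.0747  0.0089 -0.1284] ang 2.7 n 3
3 x [0.004, 0.14, -0.087] [-0.0027, 0.0042, -0.0008]
```

>>> step_arm:
  moves:
    - [[0.004, 0.14, -0.087], [-0.003, 0.004, -0.001], 0]
    - [[0.004, 0.14, -0.087], [-0.003, 0.004, -0.001], 0]
    - [[0.004, 0.14, -0.087], [-0.003, 0.004, -0.001], 0]
    - [[0, 0, 0], [0, 0, 0], 0]

```text
time_s: 28.8
position: [0.4707, 0.1474, 0.1036]
tool_rot: [-1.195, -1.229, 1.227]
force: [-0.5, -0.6, 0.2]
grip_width: 0.0852
```

```bash
python3 -c "
from h import *
st();d=snap('wrist','w15')
plan([0.467,0.147,0.012],92.1,v=25)
"
```

```text
t 28.8 p [0.4707 0.1474 0.1036] x [-0.026  1.     0.002] y [-0.     0.002 -1.   ] z [-1.    -0.026  0.   ] F [-0.5 -0.6  0.2] w 0.0852 q [ 0.23 -0.19  1.73  0.    1.6  -1.36]
p0 [0.4712 0.1477 0.1063] D [-0.0042 -0.0007 -0.0943] ang 0.6 n 4
4 x [-0.001, 0.079, 0.004] [0.0003, -0.0008, 0.0002]
```

View pics/w15.png

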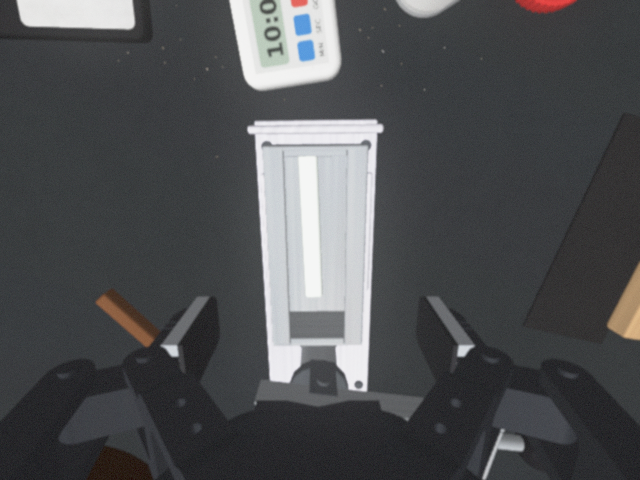

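>>> step_arm:
  moves:
    - [[0, 0.08, 0.005], [0, 0, 0], 0]
    - [[0, 0.08, 0.005], [0, 0, 0], 0]
    - [[0, 0.08, 0.004], [0, 0, 0], 0]
    - [[0, 0.065, 0.004], [0, 0, 0], 0]
    - [[0, 0, 0], [0, 0, 0], 0]

```text
time_s: 29.48
position: [0.4697, 0.1505, 0.0217]
tool_rot: [-1.205, -1.24, 1.214]
force: [-0.3, 0.4, -0.6]
grip_width: 0.0855
```

```bash
python3 -c "
from h import *
st();d=snap('wrist','w16')
"
```

```text
t 29.48 p [0.4697 0.1505 0.0217] x [-0.023  1.     0.006] y [ 0.015  0.007 -1.   ] z [-1.    -0.023 -0.015] F [-0.3  0.4 -0.6] w 0.0855 q [ 0.24 -0.15  1.84  0.    1.43 -1.35]
```

View pics/w16.png

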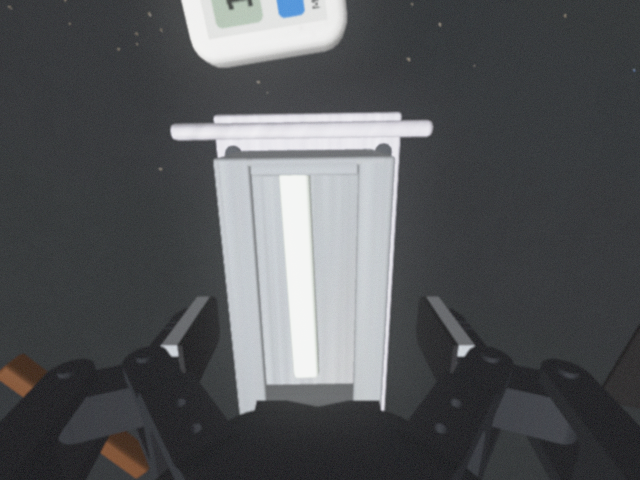

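```bash
python3 -c "
from h import *
plan([0.466,0.147,0.013],92.1,v=25)
"
```

```text
p0 [0.4705 0.1506 0.023 ] D [-0.0045 -0.0036 -0.01  ] ang 1.3 n 1
1 x [-0.012, 0.033, 0.016] [0.0055, -0.0045, 0.0021]
```

>>> step_arm:
  moves:
    - [[-0.012, 0.033, 0.016], [0.0055, -0.0045, 0.002], 0]
    - [[0, 0, 0], [0, 0, 0], 0.2]
    - [[0, 0, 0], [0, 0, 0], 0.4]
    - [[0, 0, 0], [0, 0, 0], 0.4]
    - [[0, 0, 0], [0, 0, 0], 0.4]
  force: 40

```text
time_s: 30.15
position: [0.4676, 0.1471, 0.0156]
tool_rot: [-1.193, -1.24, 1.234]
force: [0.3, 0.5, -1.6]
grip_width: 0.0595
```

```bash
python3 -c "
from h import *
st()
"
```

```text
t 30.15 p [0.4676 0.1471 0.0156] x [-0.037  0.999  0.001] y [ 0.004  0.001 -1.   ] z [-0.999 -0.037 -0.004] F [ 0.3  0.5 -1.6] w 0.0595 q [ 0.24 -0.14  1.85  0.    1.43 -1.37]
```

>>> step_arm:
  moves:
    - [[0, -0.06, 0], [0, 0, 0], 0.4]
    - [[0, -0.1, 0], [0, 0, 0], 0.4]
    - [[0, -0.12, 0], [0, 0, 0], 0.4]
    - [[0, -0.12, 0], [0, 0, 0], 0.4]
    - [[0, -0.12, 0], [0, 0, 0], 0.4]
    - [[0, 0, 0], [0, 0, 0], 0.4]

```text
time_s: 30.9
position: [0.4645, 0.1468, 0.1783]
tool_rot: [-1.189, -1.235, 1.237]
force: [0.3, 0.4, -3.4]
grip_width: 0.0599
```

```bash
python3 - <<'E'
from h import *
st()
for t,box in(('top0',(390,205,495,298)),('side0',(255,130,340,195)),('w1',None),('w14',None),('t3',(390,205,495,298))):
    d=ld(t);i=d['pixels'].astype(int);P=cloud(d)
    m=(i.min(2)>190)&(i.max(2)-i.min(2)<35)&(P[...,2]>-.008)&(P[...,2]<.02)&(P[...,1]<-.1)&(P[...,0]>.4)
    m=cv2.morphologyEx(m.astype(np.uint8),cv2.MORPH_CLOSE,np.ones((3,3)))
    n,l,s,c=cv2.connectedComponentsWithStats(m);k=1+np.argmax(s[1:,4])
    q=P[l==k];
    cn=cv2.findContours((l==k).astype(np.uint8),cv2.RETR_EXTERNAL,cv2.CHAIN_APPROX_NONE)[0]
    cn=max(cn,key=len)[:,0,:]
    W=np.array([onz(d,u,v,.004)[:2] for u,v in cn]);r=cv2.minAreaRect((W*1000).astype(np.float32))
    a=np.deg2rad(-52.2);e=np.array([np.cos(a),np.sin(a)]);f=np.array([-e[1],e[0]])
    print(t,s[k,4],np.round(r[0],1),np.round(r[1],1),round(r[2],2),'along',(W@e).min().round(4),(W@e).max().round(4),'across',(W@f).min().round(4),(W@f).max().round(4))
    # housing front: cloud z>.09
    h=(P[...,2]>.085)&(P[...,2]<.112)&(P[...,1]<-.25)&(P[...,0]>.45)&(P[...,0]<.8)&(i.min(2)>200)
    if h.sum()>200:
        q=P[h][:,:2];r=cv2.minAreaRect((q*1000).astype(np.float32));print('  housing',h.sum(),np.round(r[0],1),np.round(r[1],1),round(r[2],2),'along',np.percentile(q@e,[.5,99.5]).round(4),'across',np.percentile(q@f,[.5,99.5]).round(4))
E
```

```text
t 30.9 p [0.4645 0.1468 0.1783] x [-0.037  0.999  0.001] y [-0.002  0.    -1.   ] z [-0.999 -0.037  0.002] F [ 0.3  0.4 -3.4] w 0.0599 q [ 0.24 -0.22  1.62  0.    1.74 -1.37]
top0 3844 [ 522.8 -225.2] [ 92.  200.8] 37.76 along 0.3981 0.5988 across 0.229 0.3211
  housing 3826 [ 554.2 -414.3] [278.6 164. ] 37.49 along [0.5871 0.7479] across [0.0594 0.3226]
side0 2214 [ 529.5 -232.3] [ 92.5 218.5] 37.85 along 0.3988 0.6173 across 0.2297 0.3223
  housing 1820 [ 569.8 -401. ] [246.1 167. ] 35.84 along [0.5874 0.7492] across [0.1091 0.3251]
w1 9205 [ 541.1 -245.2] [ 91.3 257.8] 38.01 along 0.3965 0.6543 across 0.2312 0.3228
w14 7452 [ 515.7 -213.2] [ 91.4 177.8] 37.83 along 0.3956 0.5734 across 0.2311 0.3226
t3 3825 [ 522.8 -225.3] [ 92.  200.8] 37.84 along 0.3981 0.5988 across 0.229 0.321
  housing 3807 [ 553.8 -413. ] [278.9 164.5] 36.86 along [0.5871 0.748 ] across [0.0662 0.3224]
```

```bash
python3 -c "
from h import *
plan([0.525,-0.227,0.16],37.83,w=7,v=45)
"
```

```text
p0 [0.4645 0.1468 0.1783] D [ 0.0605 -0.3738 -0.0183] ang 54.3 n 9
[[-0.139, 0.007, -0.017], [-0.0001, 0.0335, -0.0]]
[[-0.137, 0.007, -0.032], [-0.0001, 0.0335, -0.0]]
[[-0.133, 0.007, -0.046], [-0.0001, 0.0335, -0.0]]
[[-0.127, 0.007, -0.06], [-0.0001, 0.0335, -0.0]]
[[-0.12, 0.007, -0.073], [-0.0001, 0.0335, -0.0]]
[[-0.112, 0.007, -0.085], [-0.0001, 0.0335, -0.0]]
[[-0.102, 0.007, -0.096], [-0.0001, 0.0335, -0.0]]
[[-0.091, 0.007, -0.106], [-0.0001, 0.0335, -0.0]]
[[-0.08, 0.007, -0.115], [-0.0001, 0.0335, -0.0]]
```

>>> step_arm:
  moves:
    - [[-0.139, 0.007, -0.017], [0, 0.0335, 0], 0.4]
    - [[-0.137, 0.007, -0.032], [0, 0.0335, 0], 0.4]
    - [[-0.133, 0.007, -0.046], [0, 0.0335, 0], 0.4]
    - [[-0.127, 0.007, -0.06], [0, 0.0335, 0], 0.4]
    - [[-0.12, 0.007, -0.073], [0, 0.0335, 0], 0.4]
    - [[-0.112, 0.007, -0.085], [0, 0.0335, 0], 0.4]
    - [[-0.102, 0.007, -0.096], [0, 0.0335, 0], 0.4]
    - [[-0.091, 0.007, -0.106], [0, 0.0335, 0], 0.4]
    - [[-0.08, 0.007, -0.11], [0, 0.0335, 0], 0.4]
    - [[0, 0, 0], [0, 0, 0], 0.4]

```text
time_s: 32.15
position: [0.5149, -0.236, 0.1425]
tool_rot: [-1.499, -0.479, 0.509]
force: [-0.4, 0.7, -3.1]
grip_width: 0.0594
```

```bash
python3 -c "
from h import *
st();snap('wrist','w17');snap('side','s8')
plan([0.525,-0.227,0.07],37.83,w=7,v=30)
"
```

```text
t 32.15 p [ 0.5149 -0.236   0.1425] x [ 0.806  0.591 -0.013] y [-0.022  0.007 -1.   ] z [-0.591  0.807  0.019] F [-0.4  0.7 -3.1] w 0.0594 q [-0.49  0.02  1.46 -0.    1.68 -1.12]
p0 [ 0.5152 -0.2336  0.1431] D [ 0.0098  0.0066 -0.0731] ang 1.9 n 3
3 x [0.014, 0.081, -0.002] [-0.0021, -0.0025, -0.0013]
```

View pics/w17.png

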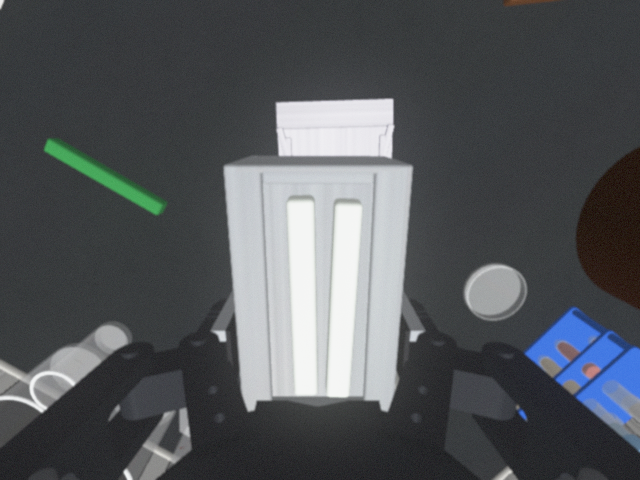

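View pics/s8.png

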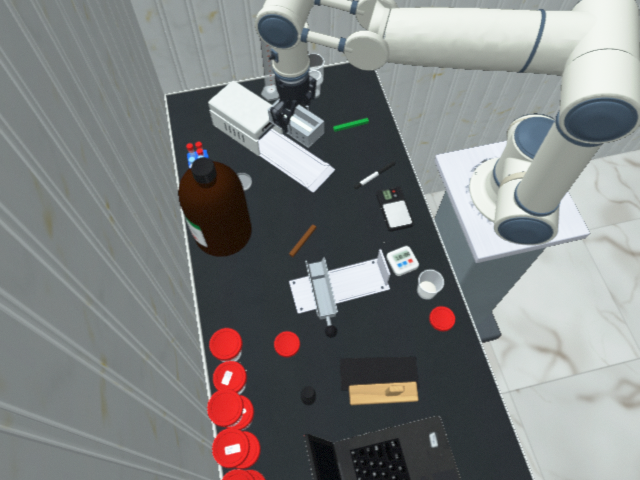

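>>> step_arm:
  moves:
    - [[0.014, 0.08, -0.002], [-0.002, -0.0025, -0.001], 0.4]
    - [[0.014, 0.08, -0.002], [-0.002, -0.0025, -0.001], 0.4]
    - [[0.014, 0.08, -0.002], [-0.002, -0.0025, -0.001], 0.4]
    - [[0, 0, 0], [0, 0, 0], 0.4]

```text
time_s: 32.75
position: [0.5253, -0.2215, 0.0686]
tool_rot: [-1.505, -0.522, 0.525]
force: [0.4, 0.9, -2.7]
grip_width: 0.0594
```

```bash
python3 -c "
from h import *
st();snap('wrist','w18')
plan([0.525,-0.227,0.03],37.83,w=7,v=22)
"
```

```text
t 32.75 p [ 0.5253 -0.2215  0.0686] x [ 0.784  0.62  -0.001] y [-0.003  0.001 -1.   ] z [-0.62   0.784  0.002] F [ 0.4  0.9 -2.7] w 0.0594 q [-0.46  0.04  1.57 -0.    1.53 -1.13]
p0 [ 0.5261 -0.222   0.0705] D [-0.0011 -0.005  -0.0405] ang 0.5 n 2
2 x [-0.007, 0.067, -0.005] [0.0, 0.0014, -0.0]
```

View pics/w18.png

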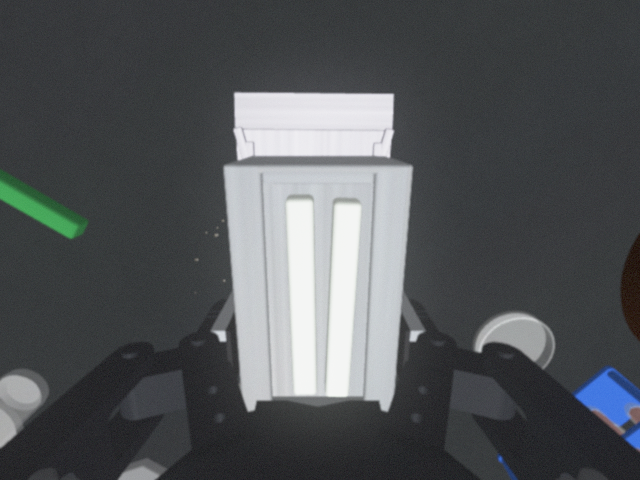

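```bash
python3 - <<'E'
from h import *
d=ld('w18');a=np.deg2rad(-52.2);e=np.array([np.cos(a),np.sin(a)]);f=np.array([-e[1],e[0]])
for u,v,z in((235,96,.001),(393,96,.001),(237,128,.008),(392,128,.008),(226,168,.103),(411,168,.103)):
    p=onz(d,u,v,z);print(u,v,'along',(p[:2]@e).round(4),'across',(p[:2]@f).round(4))
o=arm.get_obs();p=o['position'][:2];print('tcp',(p@e).round(4),(p@f).round(4))
E
```

```text
235 96 along 0.402 across 0.2315
393 96 along 0.4012 across 0.3221
237 128 along 0.4196 across 0.2332
392 128 along 0.4188 across 0.3214
226 168 along 0.4333 across 0.2507
411 168 along 0.4328 across 0.3083
tcp 0.4979 0.2796
```

>>> step_arm:
  moves:
    - [[-0.004, 0.06, -0.003], [0, 0.001, 0], 0.4]
    - [[-0.004, 0.06, -0.003], [0, 0.001, 0], 0.4]
    - [[0, 0, 0], [0, 0, 0], 0.4]

```text
time_s: 33.17
position: [0.5263, -0.2251, 0.0346]
tool_rot: [-1.51, -0.521, 0.518]
force: [-0.3, 0.6, -3.0]
grip_width: 0.0596
```

```bash
python3 -c "
from h import *
st();snap('wrist','w19')
plan([0.526,-0.2261,0.015],37.83,w=7,v=22)
a=np.deg2rad(-52.2);e=np.array([np.cos(a),np.sin(a)]);f=np.array([-e[1],e[0]])
o=arm.get_obs();p=o['position'][:2];print('tcp',(p@e).round(4),(p@f).round(4))
"
```

```text
t 33.17 p [ 0.5263 -0.2251  0.0346] x [0.788 0.616 0.001] y [ 0.003 -0.002 -1.   ] z [-0.616  0.788 -0.003] F [-0.3  0.6 -3. ] w 0.0596 q [-0.46  0.07  1.61 -0.    1.46 -1.13]
p0 [ 0.5268 -0.2253  0.0356] D [-0.0008 -0.0008 -0.0206] ang 0.3 n 1
1 x [-0.004, 0.069, -0.0] [0.0014, 0.0009, 0.0006]
tcp 0.5009 0.2781
```

View pics/w19.png

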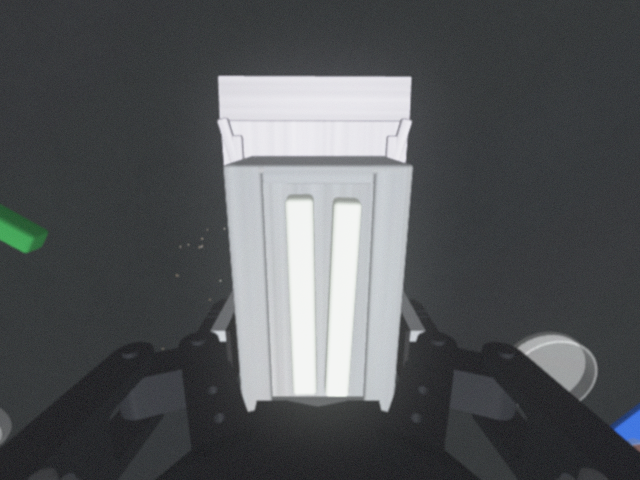

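>>> step_arm:
  moves:
    - [[-0.002, 0.035, 0], [0, 0, 0], 0.4]
    - [[-0.001, 0.028, 0], [0, 0, 0], 0.4]
    - [[0, 0, 0], [0, 0, 0], 0.4]

```text
time_s: 33.6
position: [0.5266, -0.2265, 0.0164]
tool_rot: [-1.513, -0.523, 0.516]
force: [0.7, -0.2, -3.2]
grip_width: 0.0593
```

```bash
python3 -c "
from h import *
st()
"
```

```text
t 33.6 p [ 0.5266 -0.2265  0.0164] x [0.788 0.615 0.003] y [ 0.006 -0.003 -1.   ] z [-0.615  0.788 -0.006] F [ 0.7 -0.2 -3.2] w 0.0593 q [-0.47  0.08  1.63 -0.    1.43 -1.13]
```

>>> step_arm:
  moves:
    - [[0, 0.005, 0], [0, 0, 0], 0.4]
    - [[0, 0, 0], [0, 0, 0], 0.2]
    - [[0, 0, 0], [0, 0, 0], 0]
    - [[0, 0, 0], [0, 0, 0], 0]
    - [[0, -0.1, 0], [0, 0, 0], 0]
    - [[0, -0.15, 0], [0, 0, 0], 0]
    - [[0, -0.15, 0], [0, 0, 0], 0]
    - [[0, 0, 0], [0, 0, 0], 0]

```text
time_s: 34.6
position: [0.5271, -0.2266, 0.142]
tool_rot: [-1.517, -0.526, 0.513]
force: [-0.6, -0.8, 0.2]
grip_width: 0.0854
```

```bash
python3 -c "
from h import *
st();d=snap('wrist','w20')
"
```

```text
t 34.6 p [ 0.5271 -0.2266  0.142 ] x [0.788 0.615 0.005] y [ 0.011 -0.006 -1.   ] z [-0.615  0.788 -0.011] F [-0.6 -0.8  0.2] w 0.0854 q [-0.47  0.01  1.47 -0.    1.65 -1.13]
```

View pics/w20.png

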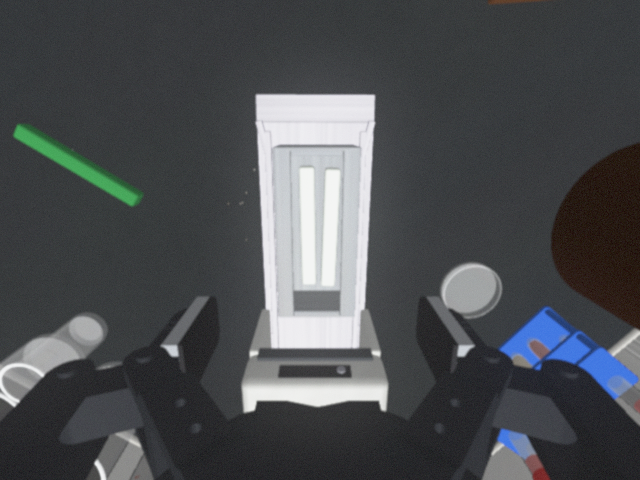

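```bash
cat >> h.py <<'E'
a_=np.deg2rad(-52.2);E_=np.array([np.cos(a_),np.sin(a_)]);F_=np.array([-E_[1],E_[0]])
def stick(d):
    i=d['pixels'].astype(int);P=cloud(d)
    w=(i[...,0]>90)&(i[...,0]-i[...,2]>35)&(i[...,1]-i[...,2]>15)&(P[...,1]>.25)&(P[...,1]<.6)&(P[...,0]>.3)&(P[...,0]<.7)
    f=w&(P[...,2]>.008)&(P[...,2]<.028);q=P[f]
    r=cv2.minAreaRect((q[:,:2]*1000).astype(np.float32));print('foot',f.sum(),np.round(r[0],1),np.round(r[1],1),round(r[2],2),'z',np.median(q[:,2]).round(4),cv2.boxPoints(r).round(0).tolist())
    t=w&(P[...,2]>.085)&(P[...,2]<.115)
    if t.sum()>10:
        q=P[t];r=cv2.minAreaRect((q[:,:2]*1000).astype(np.float32));print('top',t.sum(),np.round(r[0],1),np.round(r[1],1),round(r[2],2),'z',np.median(q[:,2]).round(4),np.where(t)[1].mean(),np.where(t)[0].mean())
E
python3 - <<'E'
from h import *
d=ld('w20');P=cloud(d)
m=(P[...,2]>.042)&(P[...,2]<.055)&(P[...,0]>.42)&(P[...,0]<.6)&(P[...,1]>-.32)&(P[...,1]<-.12)
q=P[m][:,:2];r=cv2.minAreaRect((q*1000).astype(np.float32));print(r)
print('along',np.percentile(q@E_,[1,99]),'across',np.percentile(q@F_,[1,99]))
for t in('s8','side0'):stick(ld(t))
stick(snap('side','s9'));stick(snap('top','t4'))
E
```

```text
((526.27099609375, -239.17605590820312), (77.51673889160156, 150.52711486816406), 37.75929260253906)
along [0.43645268 0.56561529] across [0.24792524 0.30740847]
foot 1158 [470.9 415.1] [ 43.2 144.4] 79.74 z 0.0196 [[396.0, 407.0], [538.0, 381.0], [546.0, 423.0], [404.0, 449.0]]
top 110 [455.4 426.7] [14.1 30. ] 77.52 z 0.0956 396.74545454545455 388.6272727272727
foot 1109 [466.9 376.6] [ 41.6 146.3] 82.39 z 0.0204 [[392.0, 366.0], [537.0, 346.0], [542.0, 388.0], [397.0, 407.0]]
top 111 [449.1 379.8] [14.3 29.4] 85.73 z 0.0969 392.5405405405405 365.14414414414415
foot 1149 [470.8 415.5] [ 43.3 145.4] 80.39 z 0.0193 [[395.0, 406.0], [539.0, 382.0], [546.0, 425.0], [403.0, 449.0]]
top 111 [455.3 426.7] [14.9 30. ] 84.17 z 0.0954 396.72072072072075 388.65765765765764
foot 1181 [470.5 414.3] [ 43.3 145. ] 80.36 z 0.0203 [[395.0, 405.0], [538.0, 381.0], [546.0, 424.0], [403.0, 448.0]]
top 126 [454.9 424.9] [15.8 29.4] 77.76 z 0.0958 129.03174603174602 280.94444444444446
```

View pics/t4.png

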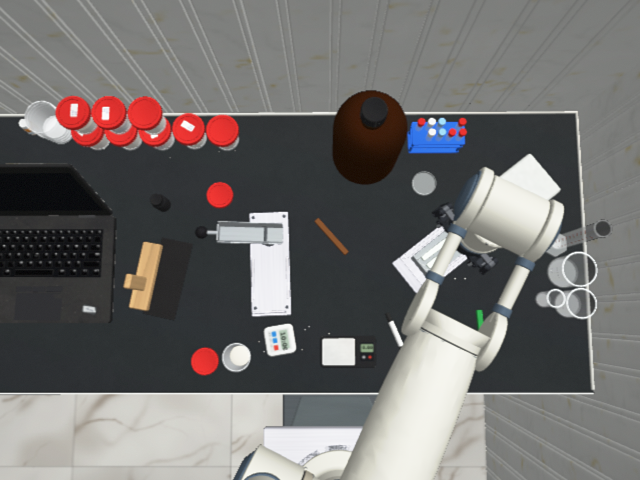

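```bash
python3 - <<'E'
from h import *
plan([0.455,0.423,0.21],80.4,v=58)
E
```

```text
p0 [ 0.5248 -0.2255  0.1355] D [-0.0698  0.6485  0.0745] ang 42.4 n 12
[[0.096, -0.021, 0.154], [0.0001, -0.0196, -0.0]]
[[0.105, -0.021, 0.148], [0.0001, -0.0196, -0.0]]
[[0.114, -0.021, 0.141], [0.0001, -0.0196, -0.0]]
[[0.122, -0.021, 0.134], [0.0001, -0.0196, -0.0]]
[[0.13, -0.021, 0.126], [0.0001, -0.0196, -0.0]]
[[0.138, -0.021, 0.118], [0.0001, -0.0196, -0.0]]
[[0.145, -0.021, 0.109], [0.0001, -0.0196, -0.0]]
[[0.151, -0.021, 0.1], [0.0001, -0.0196, -0.0]]
[[0.157, -0.021, 0.09], [0.0001, -0.0196, -0.0]]
[[0.162, -0.021, 0.08], [0.0001, -0.0196, -0.0]]
[[0.167, -0.021, 0.07], [0.0001, -0.0196, -0.0]]
[[0.171, -0.021, 0.06], [0.0001, -0.0196, -0.0]]
```

>>> step_arm:
  moves:
    - [[0, -0.12, 0], [0, 0, 0], 0.2]
    - [[0.096, -0.06, 0.154], [0, -0.02, 0], 0.5]
    - [[0.105, -0.05, 0.148], [0, -0.02, 0], 0.5]
    - [[0.114, 0, 0.141], [0, -0.02, 0], 0.5]
    - [[0.122, 0, 0.134], [0, -0.02, 0], 0.5]
    - [[0.13, 0, 0.126], [0, -0.02, 0], 0.5]
    - [[0.138, 0, 0.118], [0, -0.02, 0], 0.5]
    - [[0.145, 0, 0.109], [0, -0.02, 0], 0.5]
    - [[0.151, 0, 0.1], [0, -0.02, 0], 0.5]
    - [[0.157, 0, 0.09], [0, -0.02, 0], 0.5]
    - [[0.162, 0, 0.08], [0, -0.02, 0], 0.5]
    - [[0.1, 0, 0.05], [0, -0.015, 0], 0.5]
    - [[0, 0, 0], [0, 0, 0], 0.5]

```text
time_s: 36.38
position: [0.4425, 0.3638, 0.1807]
tool_rot: [-1.282, -1.021, 1.074]
force: [-0.8, -0.7, -0.1]
grip_width: 0.0427
```

```bash
python3 - <<'E'
from h import *
st();d=snap('wrist','w21');stick(d)
plan([0.455,0.423,0.13],80.4,v=50)
E
```

```text
t 36.38 p [0.4425 0.3638 0.1807] x [ 0.211  0.977 -0.013] y [-0.037 -0.005 -0.999] z [-0.977  0.211  0.035] F [-0.8 -0.7 -0.1] w 0.0427 q [ 0.62  0.04  1.37  0.02  1.76 -0.74]
foot 4665 [471.6 416.1] [ 40.9 144.6] 79.46 z 0.0188 [[397.0, 409.0], [539.0, 383.0], [546.0, 423.0], [404.0, 449.0]]
top 882 [455.9 426.5] [14.9 29.9] 80.18 z 0.0946 407.4251700680272 245.75056689342404
p0 [0.4429 0.3626 0.1806] D [ 0.0121  0.0604 -0.0506] ang 3.5 n 2
[[0.104, 0.083, -0.001], [-0.0057, -0.0075, -0.002]]
[[0.103, 0.084, -0.002], [-0.0057, -0.0075, -0.002]]
```

View pics/w21.png

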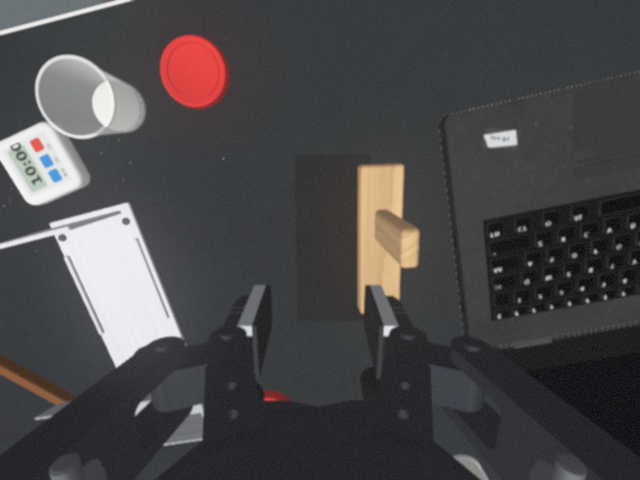

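```bash
python3 - <<'E'
from h import *
d=ld('w21');P=cloud(d)
for u,v in((448,140),(452,200),(460,260),(470,320)):print(pt(d,u+6,v).round(3))
for u,v in((297,155),(370,155),(298,320)):print('mat',onz(d,u,v,.003).round(4))
plan([0.4555,0.424,0.12],79.8,v=50)
E
```

```text
[0.394 0.493 0.019]
[0.447 0.491 0.018]
[0.505 0.493 0.018]
[0.57  0.496 0.019]
mat [0.3773 0.3565 0.003 ]
mat [0.3915 0.4223 0.003 ]
mat [0.5419 0.3194 0.003 ]
p0 [0.4429 0.3626 0.1806] D [ 0.0126  0.0614 -0.0606] ang 3.0 n 2
[[0.106, 0.1, -0.002], [-0.0057, -0.0059, -0.002]]
[[0.105, 0.1, -0.002], [-0.0057, -0.0059, -0.002]]
```

>>> step_arm:
  moves:
    - [[0.106, 0.09, -0.002], [-0.0055, -0.006, -0.002], 0.5]
    - [[0.105, 0.09, -0.002], [-0.0055, -0.006, -0.002], 0.5]
    - [[0, 0, 0], [0, 0, 0], 0.5]

```text
time_s: 36.8
position: [0.4573, 0.4208, 0.1224]
tool_rot: [-1.292, -1.071, 1.077]
force: [-0.5, -0.8, 0.0]
grip_width: 0.0427
```

```bash
python3 - <<'E'
from h import *
st();d=snap('wrist','w22');stick(d)
plan([0.4555,0.424,0.055],79.8,v=25)
E
```

```text
t 36.8 p [0.4573 0.4208 0.1224] x [ 0.181  0.983 -0.004] y [-0.001 -0.004 -1.   ] z [-0.983  0.181  0.001] F [-0.5 -0.8  0. ] w 0.0427 q [ 0.69  0.16  1.35 -0.    1.64 -0.7 ]
foot 7029 [471.7 416.2] [ 40.6 144.7] 79.57 z 0.0189 [[397.0, 409.0], [539.0, 383.0], [547.0, 423.0], [404.0, 449.0]]
top 1373 [455.4 426.5] [14.6 29.4] 80.72 z 0.0947 327.1536780772032 268.9410050983248
p0 [0.4579 0.4203 0.1242] D [-0.0024  0.0037 -0.0692] ang 0.4 n 3
3 x [0.004, 0.077, 0.003] [0.0001, -0.0006, -0.0003]
```

View pics/w22.png

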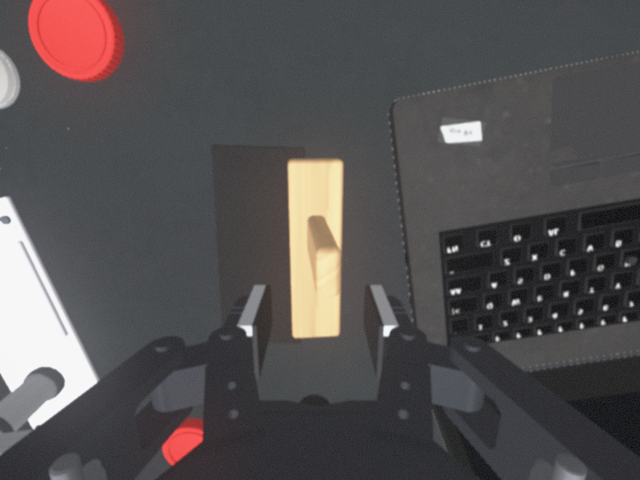

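>>> step_arm:
  moves:
    - [[0.004, 0.077, 0.003], [0, 0, 0], 0.5]
    - [[0.004, 0.077, 0.003], [0, 0, 0], 0.5]
    - [[0.004, 0.07, 0.003], [0, 0, 0], 0.5]
    - [[0, 0, 0], [0, 0, 0], 0.7]
    - [[0, 0, 0], [0, 0, 0], 0.8]
    - [[0, 0, 0], [0, 0, 0], 0.9]
    - [[0, 0, 0], [0, 0, 0], 0.9]
    - [[0, 0, 0], [0, 0, 0], 0.9]
  force: 50

```text
time_s: 37.85
position: [0.4609, 0.4197, 0.0634]
tool_rot: [-1.298, -1.074, 1.061]
force: [1.0, 0.0, -1.2]
grip_width: 0.0135
```

```bash
python3 - <<'E'
from h import *
st();d=snap('wrist','w23');stick(d)
E
```

```text
t 37.85 p [0.4609 0.4197 0.0634] x [0.191 0.982 0.003] y [ 0.009  0.001 -1.   ] z [-0.982  0.191 -0.008] F [ 1.   0.  -1.2] w 0.0135 q [ 0.69  0.18  1.43 -0.    1.52 -0.69]
foot 8276 [472.6 417.1] [ 40.1 144.7] 79.26 z 0.0212 [[398.0, 411.0], [540.0, 384.0], [547.0, 423.0], [405.0, 450.0]]
top 3089 [456.4 421.2] [17.6 32.6] 76.21 z 0.0976 317.2434444804144 323.3088378115895
```

View pics/w23.png

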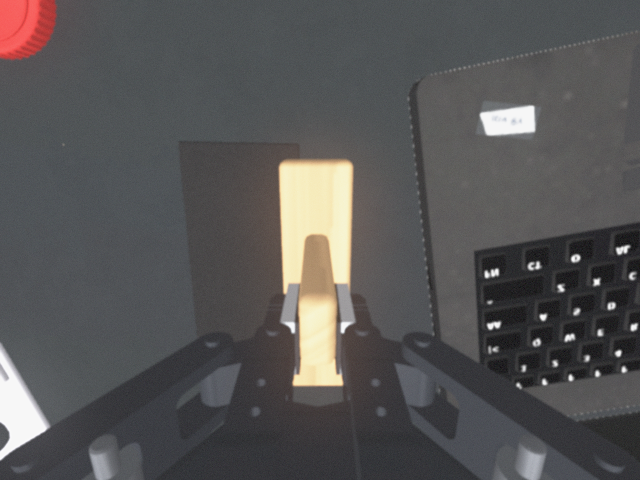

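>>> step_arm:
  moves:
    - [[0, -0.1, 0], [0, 0, 0], 0.9]
    - [[0, -0.15, 0], [0, 0, 0], 0.9]
    - [[0, -0.15, 0], [0, 0, 0], 0.9]
    - [[0, -0.1, 0], [0, 0, 0], 0.9]
    - [[0, 0, 0], [0, 0, 0], 0.9]

```text
time_s: 38.52
position: [0.4587, 0.4195, 0.2155]
tool_rot: [-1.298, -1.071, 1.064]
force: [0.2, 0.6, -1.1]
grip_width: 0.0134
```

```bash
python3 - <<'E'
from h import *
st();d=snap('wrist','w24');snap('side','s10')
plan([0.43,-0.1,0.2],37.8,v=45)
E
```

```text
t 38.52 p [0.4587 0.4195 0.2155] x [0.19  0.982 0.   ] y [ 0.006 -0.001 -1.   ] z [-0.982  0.19  -0.006] F [ 0.2  0.6 -1.1] w 0.0134 q [ 0.69  0.14  1.2  -0.    1.79 -0.69]
p0 [0.4578 0.4187 0.2114] D [-0.0278 -0.5187 -0.0114] ang 41.2 n 12
[[-0.143, 0.004, -0.02], [0.0001, 0.0191, -0.0001]]
[[-0.141, 0.004, -0.028], [0.0001, 0.0191, -0.0001]]
[[-0.14, 0.004, -0.037], [0.0001, 0.0191, -0.0001]]
[[-0.137, 0.004, -0.045], [0.0001, 0.0191, -0.0001]]
[[-0.134, 0.004, -0.053], [0.0001, 0.0191, -0.0001]]
[[-0.131, 0.004, -0.061], [0.0001, 0.0191, -0.0001]]
[[-0.127, 0.004, -0.069], [0.0001, 0.0191, -0.0001]]
[[-0.122, 0.003, -0.076], [0.0001, 0.0191, -0.0001]]
[[-0.118, 0.003, -0.084], [0.0001, 0.0191, -0.0001]]
[[-0.112, 0.003, -0.09], [0.0001, 0.0191, -0.0001]]
[[-0.107, 0.003, -0.097], [0.0001, 0.0191, -0.0001]]
[[-0.101, 0.003, -0.103], [0.0001, 0.0191, -0.0001]]
```

View pics/w24.png

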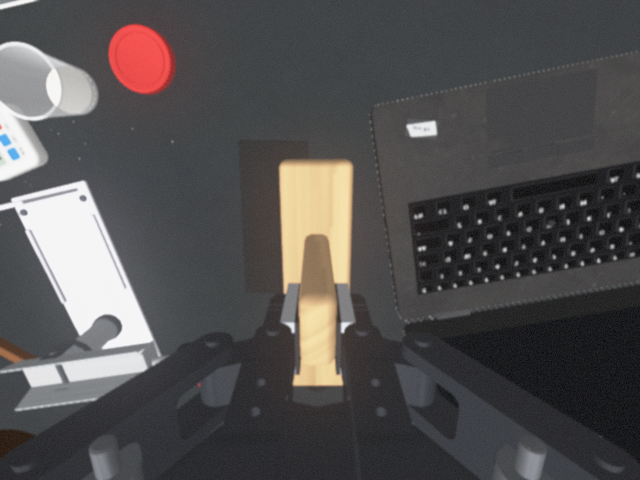

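>>> step_arm:
  moves:
    - [[-0.143, 0, -0.02], [0, 0.019, 0], 0.9]
    - [[-0.141, 0, -0.028], [0, 0.019, 0], 0.9]
    - [[-0.14, 0, -0.037], [0, 0.019, 0], 0.9]
    - [[-0.137, 0, -0.045], [0, 0.019, 0], 0.9]
    - [[-0.134, 0, -0.053], [0, 0.019, 0], 0.9]
    - [[-0.131, 0, -0.061], [0, 0.019, 0], 0.9]
    - [[-0.127, 0, -0.069], [0, 0.019, 0], 0.9]
    - [[-0.122, 0, -0.076], [0, 0.019, 0], 0.9]
    - [[-0.118, 0, -0.084], [0, 0.019, 0], 0.9]
    - [[-0.112, 0, -0.09], [0, 0.019, 0], 0.9]
    - [[-0.107, 0, -0.097], [0, 0.019, 0], 0.9]
    - [[-0.08, 0, -0.08], [0, 0.019, 0], 0.9]
    - [[0, 0, 0], [0, 0, 0], 0.9]

```text
time_s: 40.25
position: [0.414, -0.107, 0.1803]
tool_rot: [-1.51, -0.461, 0.543]
force: [0.1, 0.7, -2.4]
grip_width: 0.0132
```

```bash
python3 - <<'E'
from h import *
st();d=snap('wrist','w25');snap('side','s11')
plan([0.428,-0.1,0.12],37.8,v=45)
im=cv2.imread('pics/s11.png');cv2.imwrite('pics/c11.png',cv2.resize(im[330:420,320:440],None,fx=5,fy=5,interpolation=cv2.INTER_CUBIC))
E
```

```text
t 40.25 p [ 0.414  -0.107   0.1803] x [ 0.8    0.598 -0.048] y [-0.05  -0.015 -0.999] z [-0.598  0.801  0.018] F [ 0.1  0.7 -2.4] w 0.0132 q [-0.31 -0.34  1.72 -0.03  1.81 -0.96]
p0 [ 0.4143 -0.1051  0.1807] D [ 0.0137  0.0051 -0.0607] ang 3.0 n 2
[[0.028, 0.1, -0.009], [-0.003, -0.0023, -0.0076]]
[[0.026, 0.1, -0.008], [-0.003, -0.0023, -0.0076]]
```

View pics/w25.png

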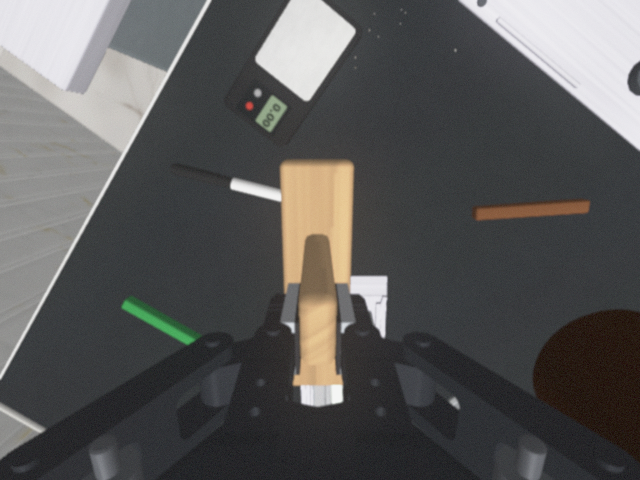

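View pics/c11.png

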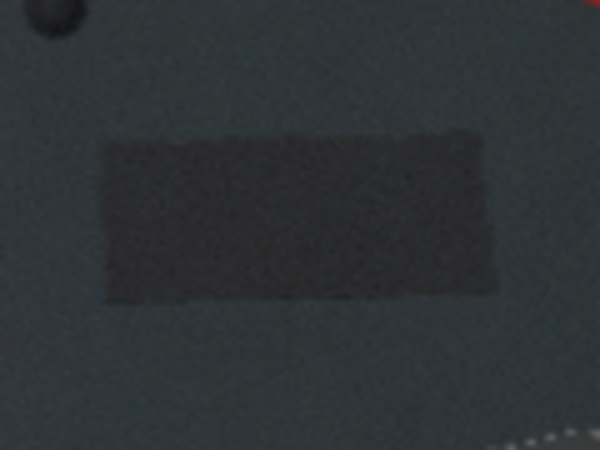

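```bash
python3 - <<'E'
from h import *
d=ld('top0')
for u,v in((386,314),(391,322),(402,346),(411,370)):
    p=onz(d,u,v,.006);print(p.round(3),'along',(p[:2]@E_).round(3),'across',(p[:2]@F_).round(3))
d=ld('s11')
m=[onz(d,320+x/5,330+y/5,.003)[:2] for x,y in((103,143),(481,132),(497,292),(106,303))]
m=np.array(m);print((m*1000).round(1));r=cv2.minAreaRect((m*1000).astype(np.float32));print(r,m.mean(0))
E
```

```text
[ 0.387 -0.103  0.006] along 0.318 across 0.243
[ 0.37  -0.113  0.006] along 0.316 across 0.223
[ 0.319 -0.136  0.006] along 0.303 across 0.169
[ 0.269 -0.154  0.006] along 0.286 across 0.118
[[540.  319.9]
 [374.6 354.6]
 [390.  423.1]
 [556.5 387.8]]
((465.585205078125, 371.2308044433594), (70.20954895019531, 171.09054565429688), 78.03779602050781) [0.4653109  0.37137484]
```

>>> step_arm:
  moves:
    - [[0.028, 0.1, -0.009], [-0.003, -0.002, -0.0075], 0.9]
    - [[0.026, 0.1, -0.008], [-0.003, -0.002, -0.0075], 0.9]
    - [[0, 0, 0], [0, 0, 0], 0.9]

```text
time_s: 40.72
position: [0.4282, -0.0964, 0.1167]
tool_rot: [-1.505, -0.519, 0.52]
force: [0.4, -1.0, -0.8]
grip_width: 0.0132
```

```bash
python3 - <<'E'
from h import *
o,_=st();print(o['position'][:2]@E_,o['position'][:2]@F_)
p=.340*E_+.2785*F_
plan([*p,.067],37.8,v=28)
E
```

```text
t 40.73 p [ 0.4282 -0.0964  0.1167] x [0.787 0.616 0.   ] y [-0.001  0.002 -1.   ] z [-0.616  0.787  0.002] F [ 0.4 -1.  -0.8] w 0.0132 q [-0.3  -0.35  1.83  0.    1.66 -0.96]
0.33857451282001233 0.279244205654636
p0 [ 0.4282 -0.0964  0.1167] D [ 0.0003 -0.0016 -0.0497] ang 0.3 n 2
2 x [-0.001, 0.083, -0.003] [-0.0004, 0.0007, 0.0]
```

>>> step_arm:
  moves:
    - [[-0.001, 0.08, -0.001], [0, 0, 0], 0.9]
    - [[-0.001, 0.08, -0.001], [0, 0, 0], 0.9]
    - [[0, 0, 0], [0, 0, 0], 0.9]

```text
time_s: 41.1
position: [0.429, -0.0952, 0.071]
tool_rot: [-1.506, -0.524, 0.523]
force: [-0.1, 0.1, -1.0]
grip_width: 0.0134
```

```bash
python3 - <<'E'
from h import *
o,_=st();print(o['position'][:2]@E_,o['position'][:2]@F_)
snap('side','s12');im=cv2.imread('pics/s12.png');cv2.imwrite('pics/c12.png',cv2.resize(im[70:230,200:400],None,fx=4,fy=3.7,interpolation=cv2.INTER_CUBIC))
E
```

```text
t 41.1 p [ 0.429  -0.0952  0.071 ] x [0.785 0.62  0.001] y [ 0.     0.001 -1.   ] z [-0.62   0.785  0.001] F [-0.1  0.1 -1. ] w 0.0134 q [-0.3  -0.33  1.9   0.    1.57 -0.97]
0.338156529740416 0.280690888843845
```

View pics/c12.png

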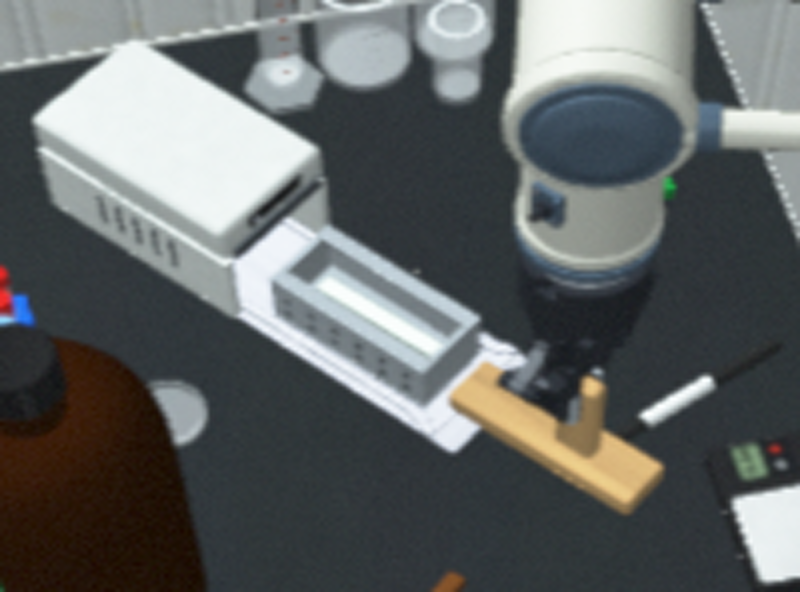

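>>> step_arm:
  moves:
    - [[-0.005, 0.006, -0.02], [0, 0, 0], 0.9]
    - [[-0.005, 0, -0.02], [0, 0, 0], 0.9]
    - [[0, 0, -0.02], [0, 0, 0], 0.9]
    - [[0, 0, -0.04], [0, 0, 0], 0.9]
    - [[0, 0, -0.04], [0, 0, 0], 0.9]
    - [[0, 0, -0.04], [0, 0, 0], 0.9]

```text
time_s: 41.9
position: [0.4644, -0.1422, 0.0747]
tool_rot: [-1.508, -0.529, 0.519]
force: [-0.8, 1.9, -1.3]
grip_width: 0.0134
```

```bash
python3 - <<'E'
from h import *
o,_=st();print(o['position'][:2]@E_,o['position'][:2]@F_)
plan([*(.520*E_+.277*F_),.069],37.8,v=12)
snap('side','s13');im=cv2.imread('pics/s13.png');cv2.imwrite('pics/c13.png',cv2.resize(im[70:230,200:400],None,fx=4,fy=3.7,interpolation=cv2.INTER_CUBIC))
E
```

```text
t 41.9 p [ 0.4644 -0.1422  0.0747] x [0.784 0.621 0.005] y [ 0.007  0.    -1.   ] z [-0.621  0.784 -0.004] F [-0.8  1.9 -1.3] w 0.0134 q [-0.37 -0.2   1.79  0.    1.55 -1.04]
0.3969840144630034 0.27976147188891654
p0 [ 0.4644 -0.1422  0.0747] D [ 0.0732 -0.0989 -0.0057] ang 0.7 n 11
11 x [-0.001, 0.002, -0.037] [0.0001, 0.0003, 0.0002]
```

View pics/c13.png

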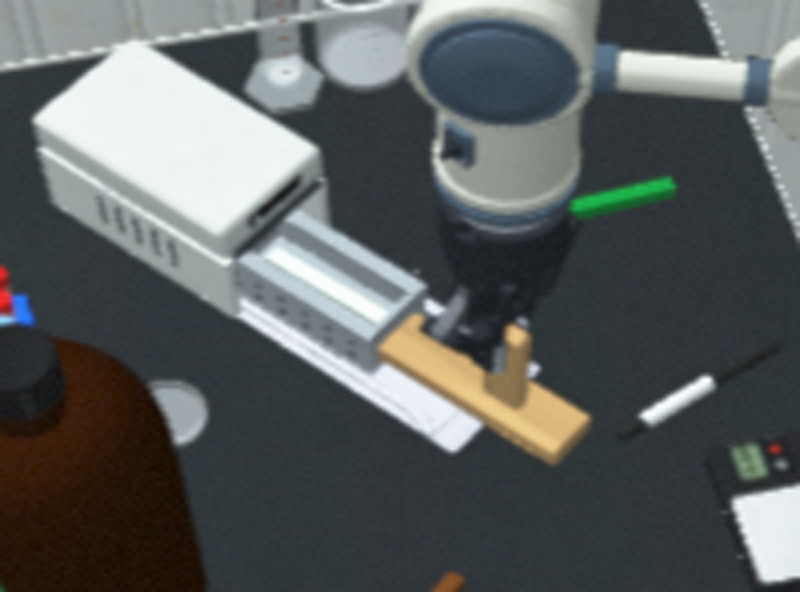

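>>> step_arm:
  moves:
    - [[-0.001, 0.006, -0.038], [0, 0.0005, 0], 0.9]
    - [[-0.001, 0.005, -0.038], [0, 0.0005, 0], 0.9]
    - [[-0.001, 0.004, -0.038], [0, 0.0005, 0], 0.9]
    - [[-0.001, 0.003, -0.038], [0, 0, 0], 0.9]
    - [[-0.001, 0.003, -0.038], [0, 0, 0], 0.9]
    - [[-0.001, 0.003, -0.038], [0, 0, 0], 0.9]
    - [[-0.001, 0.003, -0.038], [0, 0, 0], 0.9]

```text
time_s: 42.82
position: [0.5161, -0.2114, 0.0669]
tool_rot: [-1.51, -0.526, 0.515]
force: [-1.5, 2.6, 0.6]
grip_width: 0.0133
```

```bash
python3 - <<'E'
from h import *
o,_=st();print(o['position'][:2]@E_,o['position'][:2]@F_)
plan([*(.520*E_+.277*F_),.069],37.8,v=10)
snap('side','s14');im=cv2.imread('pics/s14.png');cv2.imwrite('pics/c14.png',cv2.resize(im[70:230,200:400],None,fx=4,fy=3.7,interpolation=cv2.INTER_CUBIC))
E
```

```text
t 42.83 p [ 0.5161 -0.2114  0.0669] x [0.787 0.617 0.006] y [ 0.007 -0.    -1.   ] z [-0.617  0.787 -0.005] F [-1.5  2.6  0.6] w 0.0133 q [-0.45  0.    1.61  0.    1.52 -1.12]
0.4834015176696436 0.27822124970340967
p0 [ 0.5161 -0.2114  0.0669] D [ 0.0215 -0.0297  0.0021] ang 0.5 n 4
4 x [-0.001, -0.002, -0.031] [0.0004, 0.0004, 0.0005]
```

View pics/c14.png

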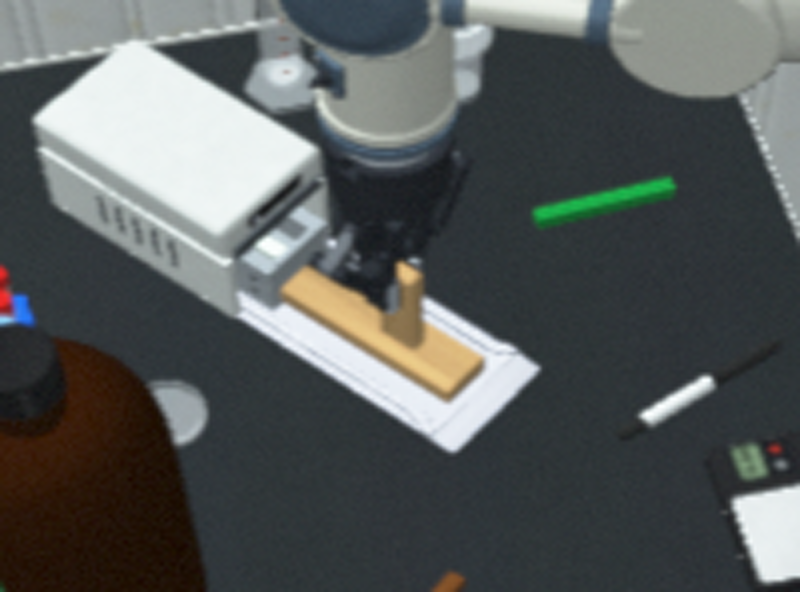

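>>> step_arm:
  moves:
    - [[-0.001, -0.002, -0.03], [0, 0, 0], 0.9]
    - [[-0.001, -0.002, -0.03], [0, 0, 0], 0.9]
    - [[-0.001, 0, -0.03], [0, 0, 0], 0.9]
    - [[-0.001, 0, -0.025], [0, 0, 0], 0.9]
    - [[0, 0, 0], [0, 0, 0], 0.9]

```text
time_s: 43.5
position: [0.5383, -0.243, 0.0673]
tool_rot: [-1.512, -0.525, 0.515]
force: [-0.0, 0.2, -1.9]
grip_width: 0.0134
```

```bash
python3 - <<'E'
from h import *
o,_=st();print(o['position'][:2]@E_,o['position'][:2]@F_)
E
```

```text
t 43.5 p [ 0.5383 -0.243   0.0673] x [0.788 0.616 0.005] y [ 0.007 -0.002 -1.   ] z [-0.616  0.788 -0.006] F [-0.   0.2 -1.9] w 0.0134 q [-0.48  0.09  1.52  0.    1.52 -1.15]
0.5219966195787356 0.27641709477787435
```

Now small steps until the force shows the back wall.

>>> step_arm:
  moves:
    - [[0, 0, -0.012], [0, 0, 0], 0.9]
    - [[0, 0, -0.008], [0, 0, 0], 0.9]

```text
time_s: 43.75
position: [0.542, -0.2476, 0.0674]
tool_rot: [-1.511, -0.525, 0.515]
force: [-2.0, 2.5, -1.8]
grip_width: 0.0132
```

>>> step_arm:
  moves:
    - [[0, 0, -0.008], [0, 0, 0], 0.9]
    - [[0, 0, -0.006], [0, 0, 0], 0.9]

```text
time_s: 44.0
position: [0.5446, -0.2508, 0.0675]
tool_rot: [-1.511, -0.525, 0.515]
force: [-4.1, 5.3, 2.6]
grip_width: 0.0132
```

```bash
python3 - <<'E'
from h import *
o,_=st();print(o['position'][:2]@E_,o['position'][:2]@F_)
d=snap('side','s15');im=cv2.imread('pics/s15.png');cv2.imwrite('pics/c15.png',cv2.resize(im[70:230,200:400],None,fx=4,fy=3.7,interpolation=cv2.INTER_CUBIC))
E
```

```text
t 44.0 p [ 0.5446 -0.2508  0.0675] x [0.787 0.616 0.005] y [ 0.007 -0.001 -1.   ] z [-0.616  0.787 -0.005] F [-4.1  5.3  2.6] w 0.0132 q [-0.49  0.11  1.5   0.    1.52 -1.15]
0.5319474417333019 0.2766079784950348
```

View pics/c15.png

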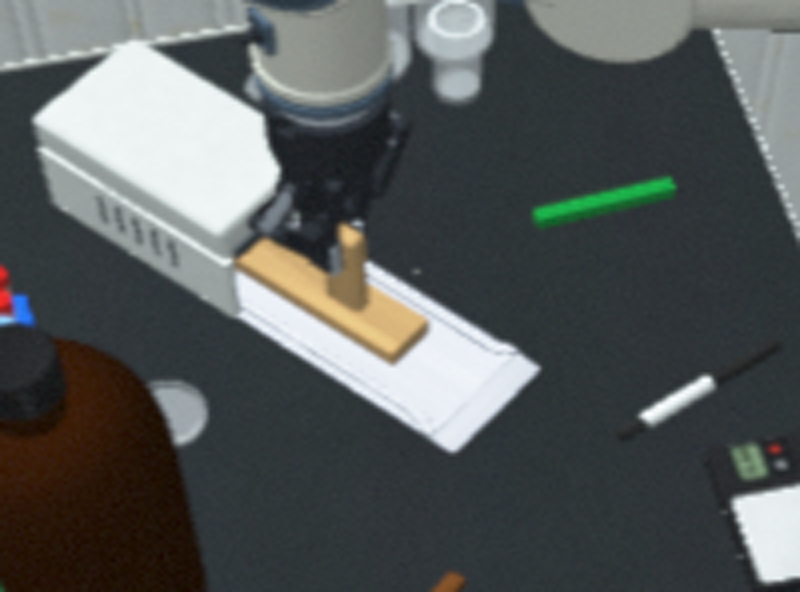

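>>> step_arm:
  moves:
    - [[0, 0, -0.008], [0, 0, 0], 0.9]
    - [[0, 0, -0.006], [0, 0, 0], 0.9]

```text
time_s: 44.3
position: [0.545, -0.251, 0.0682]
tool_rot: [-1.502, -0.522, 0.519]
force: [-6.4, 6.7, 3.4]
grip_width: 0.0135
```

```bash
python3 - <<'E'
from h import *
o,_=st();print(o['position'][:2]@E_,o['position'][:2]@F_)
E
```

```text
t 44.3 p [ 0.545  -0.251   0.0682] x [0.787 0.617 0.004] y [ 0.     0.006 -1.   ] z [-0.617  0.787  0.004] F [-6.4  6.7  3.4] w 0.0135 q [-0.49  0.12  1.49  0.01  1.53 -1.16]
0.5324035513112412 0.27677199979300576
```

>>> step_arm:
  moves:
    - [[0, 0, 0.03], [0, 0, 0], 0.9]
    - [[0, 0, 0.06], [0, 0, 0], 0.9]
    - [[0, 0, 0.1], [0, 0, 0], 0.9]
    - [[0, 0, 0.1], [0, 0, 0], 0.9]
    - [[0, -0.1, 0.05], [0, 0, 0], 0.9]
    - [[0, -0.17, 0], [0, 0, 0], 0.9]
    - [[0, -0.17, 0], [0, 0, 0], 0.9]
    - [[0, 0, 0], [0, 0, 0], 0.9]

```text
time_s: 45.3
position: [0.4799, -0.1694, 0.2043]
tool_rot: [-1.513, -0.527, 0.514]
force: [0.3, 0.6, -1.4]
grip_width: 0.0136
```

```bash
python3 - <<'E'
from h import *
st()
d=snap('side','s16');im=cv2.imread('pics/s16.png');cv2.imwrite('pics/c16.png',cv2.resize(im[70:230,200:400],None,fx=4,fy=3.7,interpolation=cv2.INTER_CUBIC))
plan([0.4534,0.3739,0.2],78.05,v=50)
E
```

```text
t 45.3 p [ 0.4799 -0.1694  0.2043] x [0.787 0.617 0.006] y [ 0.01  -0.003 -1.   ] z [-0.617  0.787 -0.008] F [ 0.3  0.6 -1.4] w 0.0136 q [-0.41 -0.17  1.53  0.    1.77 -1.07]
p0 [ 0.4791 -0.169   0.2013] D [-0.0257  0.5429 -0.0013] ang 40.0 n 11
[[0.095, 0.0, 0.134], [0.0002, -0.0202, 0.0001]]
[[0.104, 0.0, 0.128], [0.0002, -0.0202, 0.0001]]
[[0.112, 0.0, 0.121], [0.0002, -0.0202, 0.0001]]
[[0.119, 0.0, 0.114], [0.0002, -0.0202, 0.0001]]
[[0.126, 0.0, 0.106], [0.0002, -0.0202, 0.0001]]
[[0.132, 0.0, 0.098], [0.0002, -0.0202, 0.0001]]
[[0.138, 0.0, 0.089], [0.0002, -0.0202, 0.0001]]
[[0.144, 0.0, 0.08], [0.0002, -0.0202, 0.0001]]
[[0.149, 0.0, 0.071], [0.0002, -0.0202, 0.0001]]
[[0.153, 0.0, 0.062], [0.0002, -0.0202, 0.0001]]
[[0.156, 0.0, 0.052], [0.0002, -0.0202, 0.0001]]
```

View pics/c16.png

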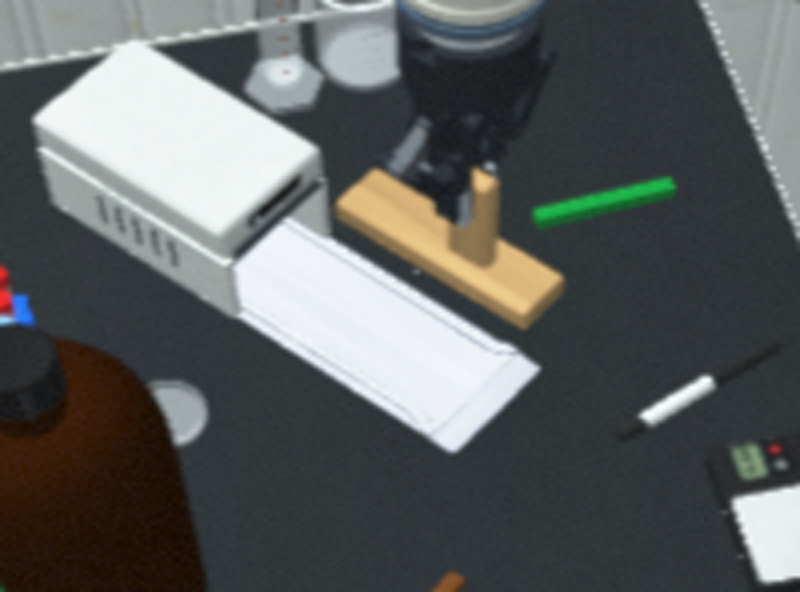

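Cassette is fully inside. Now bring the stick back over its mat.

>>> step_arm:
  moves:
    - [[0.095, 0, 0.134], [0, -0.02, 0], 0.9]
    - [[0.104, -0.01, 0.128], [0, -0.02, 0], 0.9]
    - [[0.112, -0.01, 0.121], [0, -0.02, 0], 0.9]
    - [[0.119, 0, 0.114], [0, -0.02, 0], 0.9]
    - [[0.126, 0, 0.106], [0, -0.02, 0], 0.9]
    - [[0.132, 0, 0.098], [0, -0.02, 0], 0.9]
    - [[0.138, 0, 0.089], [0, -0.02, 0], 0.9]
    - [[0.144, 0, 0.08], [0, -0.02, 0], 0.9]
    - [[0.149, 0, 0.071], [0, -0.02, 0], 0.9]
    - [[0.13, 0, 0.05], [0, -0.02, 0], 0.9]
    - [[0.1, 0, 0.035], [0, -0.02, 0], 0.9]
    - [[0, 0, 0], [0, 0, 0], 0.9]

```text
time_s: 46.85
position: [0.4456, 0.3617, 0.1778]
tool_rot: [-1.293, -1.045, 1.08]
force: [-0.4, 0.0, -1.1]
grip_width: 0.0133
```

```bash
python3 - <<'E'
from h import *
st();snap('wrist','w30')
plan([0.4534,0.3739,0.12],78.05,v=45)
E
```

```text
t 46.85 p [0.4456 0.3617 0.1778] x [ 0.196  0.981 -0.015] y [-0.018 -0.011 -1.   ] z [-0.981  0.196  0.016] F [-0.4  0.  -1.1] w 0.0133 q [ 0.62  0.04  1.38  0.    1.74 -0.75]
p0 [0.4458 0.3605 0.1777] D [ 0.0076  0.0134 -0.0577] ang 1.4 n 2
2 x [0.026, 0.096, -0.009] [-0.0025, 0.0016, -0.0025]
```

View pics/w30.png

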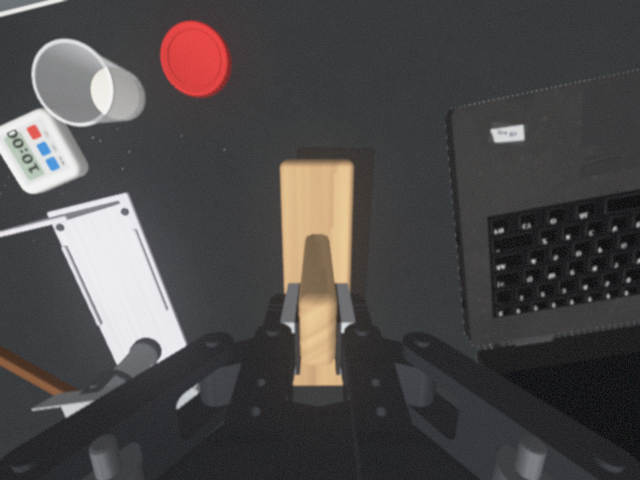

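>>> step_arm:
  moves:
    - [[0.026, 0.096, -0.009], [-0.0025, 0.0015, -0.0025], 0.9]
    - [[0.026, 0.096, -0.009], [-0.0025, 0.0015, -0.0025], 0.9]
    - [[0, 0, 0], [0, 0, 0], 0.9]

```text
time_s: 47.28
position: [0.4539, 0.3708, 0.116]
tool_rot: [-1.304, -1.049, 1.053]
force: [0.6, 0.6, -1.5]
grip_width: 0.0132
```

```bash
python3 - <<'E'
from h import *
st();d=snap('wrist','w31')
plan([0.4534,0.3739,0.070],78.05,v=25)
E
```

```text
t 47.27 p [0.4539 0.3708 0.116 ] x [ 0.212  0.977 -0.003] y [-0.001 -0.003 -1.   ] z [-0.977  0.212  0.   ] F [ 0.6  0.6 -1.5] w 0.0132 q [ 0.63  0.06  1.46 -0.    1.62 -0.73]
p0 [0.4545 0.3711 0.1179] D [-0.0011  0.0028 -0.0479] ang 0.3 n 2
2 x [0.004, 0.08, 0.003] [0.0003, -0.0008, -0.0002]
```

View pics/w31.png

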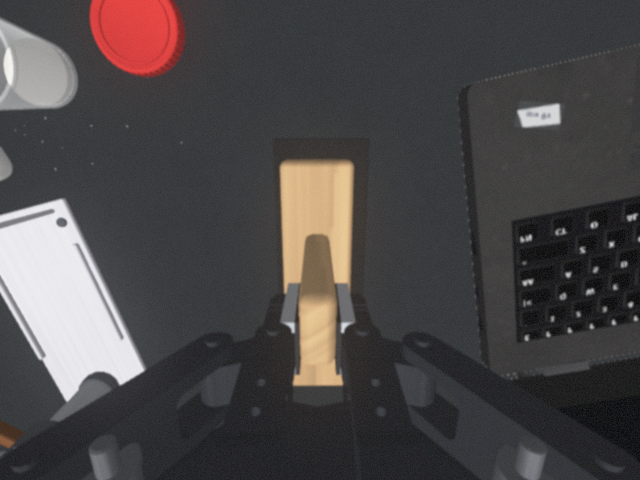

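>>> step_arm:
  moves:
    - [[0.004, 0.08, 0.002], [0, -0.0005, 0], 0.9]
    - [[0.004, 0.077, 0.002], [0, -0.0005, 0], 0.9]
    - [[0, 0, 0], [0, 0, 0], 0.9]

```text
time_s: 47.7
position: [0.4564, 0.3724, 0.0755]
tool_rot: [-1.306, -1.057, 1.045]
force: [-0.4, 0.0, -1.4]
grip_width: 0.0132
```

```bash
python3 - <<'E'
from h import *
st();d=snap('wrist','w32');stick(d)
E
```

```text
t 47.7 p [0.4564 0.3724 0.0755] x [0.212 0.977 0.003] y [ 0.007  0.002 -1.   ] z [-0.977  0.212 -0.007] F [-0.4  0.  -1.4] w 0.0132 q [ 0.63  0.08  1.52 -0.    1.54 -0.73]
foot 47 [397.7 385. ] [36.9  0.6] 77.76 z 0.0274 [[394.0, 367.0], [394.0, 367.0], [402.0, 403.0], [401.0, 403.0]]
top 3428 [451.3 370.8] [20.9 32.8] 78.62 z 0.1094 317.1120186697783 317.25379229871646
```

View pics/w32.png

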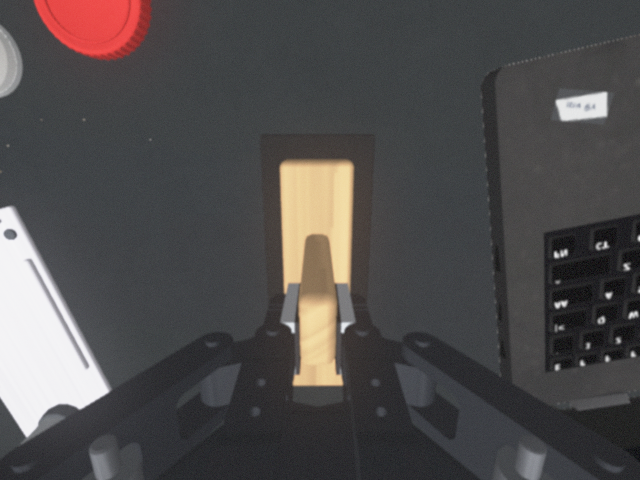

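>>> step_arm:
  moves:
    - [[0.001, 0.02, 0.009], [0.002, 0, 0], 0.9]
    - [[0, 0.012, 0], [0, 0, 0], 0.9]
    - [[0, 0, 0], [0, 0, 0], 0.9]

```text
time_s: 48.12
position: [0.4561, 0.3745, 0.0714]
tool_rot: [-1.301, -1.059, 1.041]
force: [-0.6, -0.4, -1.2]
grip_width: 0.0135
```

```bash
python3 - <<'E'
from h import *
st();d=snap('wrist','w33');stick(d)
E
```

```text
t 48.12 p [0.4561 0.3745 0.0714] x [0.212 0.977 0.009] y [ 0.008  0.008 -1.   ] z [-0.977  0.212 -0.006] F [-0.6 -0.4 -1.2] w 0.0135 q [ 0.63  0.08  1.52  0.    1.52 -0.73]
foot 728 [467.6 372.2] [ 40.1 144.4] 77.87 z 0.0275 [[393.0, 368.0], [534.0, 337.0], [542.0, 377.0], [401.0, 407.0]]
top 3304 [451.5 374.9] [16.5 33.2] 78.25 z 0.1054 317.15768765133174 319.0699152542373
```

>>> step_arm:
  moves:
    - [[-0.003, 0.014, 0.006], [0.002, 0, 0.002], 0.9]
    - [[0, 0.008, 0], [0, 0, 0], 0.9]
    - [[0, 0, 0], [0, 0, 0], 0.9]

```text
time_s: 48.55
position: [0.4541, 0.3742, 0.0646]
tool_rot: [-1.3, -1.051, 1.048]
force: [0.7, 0.2, -1.9]
grip_width: 0.0136
```

```bash
python3 - <<'E'
from h import *
st();d=snap('wrist','w34');stick(d)
E
```

```text
t 48.55 p [0.4541 0.3742 0.0646] x [0.212 0.977 0.003] y [ 0.     0.003 -1.   ] z [-0.977  0.212  0.001] F [ 0.7  0.2 -1.9] w 0.0136 q [ 0.63  0.09  1.53  0.    1.52 -0.73]
foot 8279 [465.2 371.7] [ 40.2 144.3] 77.77 z 0.0225 [[390.0, 367.0], [531.0, 337.0], [540.0, 376.0], [399.0, 407.0]]
top 3096 [449.6 375. ] [17.5 32.8] 78.12 z 0.0988 317.17700258397934 322.37467700258395
```

>>> step_arm:
  moves:
    - [[0, 0.005, 0], [0, 0, 0], 0.9]
    - [[0, 0, 0], [0, 0, 0], 0.9]
    - [[0, 0, 0], [0, 0, 0], 0.8]
    - [[0, 0, 0], [0, 0, 0], 0.65]
    - [[0, 0, 0], [0, 0, 0], 0.6]
    - [[0, 0, 0], [0, 0, 0], 0.6]
    - [[0, -0.06, 0], [0, 0, 0], 0.6]
    - [[0, -0.1, 0], [0, 0, 0], 0.6]
    - [[0, -0.15, 0], [0, 0, 0], 0.6]
    - [[0, -0.15, 0], [0, 0, 0], 0.6]
    - [[0, 0, 0], [0, 0, 0], 0.6]

```text
time_s: 49.98
position: [0.4545, 0.374, 0.2125]
tool_rot: [-1.301, -1.057, 1.043]
force: [1.3, 0.5, -0.2]
grip_width: 0.0346
```

```bash
python3 - <<'E'
from h import *
st();d=snap('wrist','w35');stick(d);stick(snap('side','s20'));snap('top','t20')
E
```

```text
t 49.98 p [0.4545 0.374  0.2125] x [0.212 0.977 0.008] y [ 0.005  0.007 -1.   ] z [-0.977  0.212 -0.004] F [ 1.3  0.5 -0.2] w 0.0346 q [ 0.63  0.05  1.31  0.    1.78 -0.73]
foot 4548 [465.4 373. ] [ 40.1 143.8] 77.26 z 0.0196 [[391.0, 369.0], [531.0, 338.0], [540.0, 377.0], [400.0, 408.0]]
top 652 [449.  376.3] [13.7 30.7] 77.98 z 0.096 317.7269938650307 222.04294478527606
foot 1007 [464.9 372.3] [ 42.3 144.9] 77.05 z 0.0206 [[390.0, 368.0], [531.0, 335.0], [540.0, 377.0], [399.0, 409.0]]
top 87 [450.4 375.6] [15.2 23.5] 73.64 z 0.0965 391.13793103448273 363.7931034482759
```

View pics/w35.png

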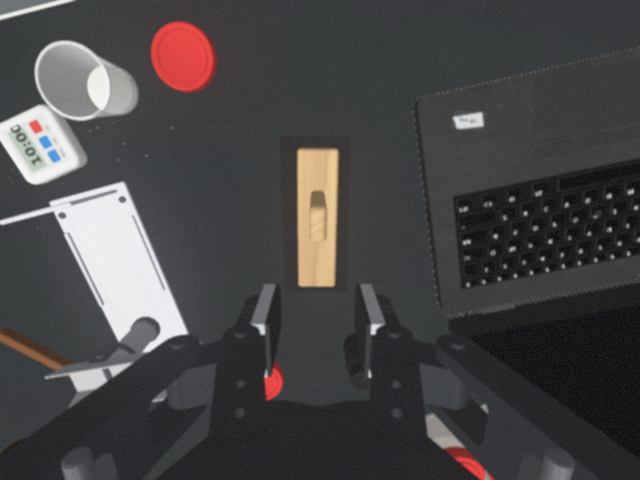

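View pics/s20.png

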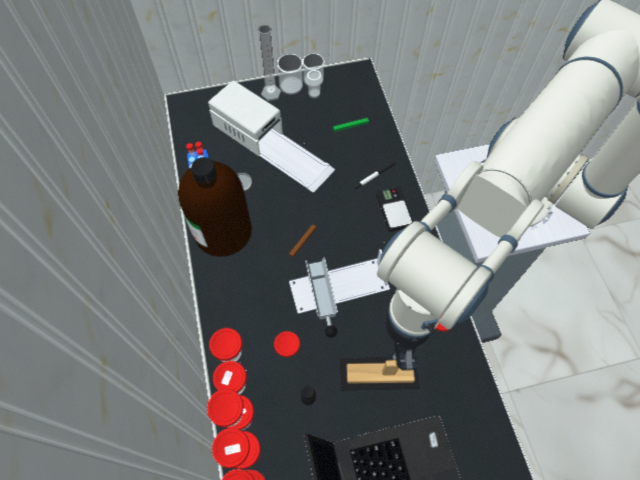

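```bash
python3 -c "
from h import *
print(sign_off())"
```

```text
the job is handed in; nothing more can be done
None
```

The whole job was done in the order asked and handed in at about 50 s of robot time.

- **Rods:** Only two white rods were present. The brown rod, the green rod and the white-handled spatula were left alone. I laid both rods lengthwise in the trough, one on top of the other.
- **Tipping:** I turned the trough into line with the slot (about 2.7° against 2.2 to 2.8° for the tipper) and tipped it to about 0.75 rad. Both rods were seen in the cassette afterwards, and none missed.
- **Trough:** I let it down level and swung it aside to about 1.45 rad.
- **Cassette:** I set it between the lane ribs and pushed it in with the stick until it stopped at the back wall, with the push force at about 9 N. The lane in front of the mouth was empty afterwards.
- **Stick:** It had been knocked half off its mat earlier, so I found it again before using it. My last wrist and side pictures show it standing upright, centred on the mat within about 2 mm, with the gripper clear.

No check failed. Two readings disagreed slightly:
- The measured tool position sometimes differed from the camera positions by 2 to 5 mm. I corrected for this from fresh pictures.
- Once the cassette was inside, it could not be seen, so "fully in" rests on the force and on the tool having travelled to within about 2 mm of the worked-out depth.

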